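# Sort the sealed spare-part tubs by weight

## Robot

A 6-joint arm with a two-finger parallel gripper is mounted at the origin on a cart in front of the work surface, level with it; the furniture and walls round the work are solid. World frame = base frame: x ahead of the robot, y to its left, z up, the work surface at z = 0. Lengths are in mm, angles in rad, forces in N, time in s.
With the tool pointing down it reaches from about 350 to 775 mm from the base axis. Payload 7.3 kg.
Tool frame: the origin (TCP) lies at the very end of the fingers, on their centre line; the grasp point (between the pads) lies 19 mm behind it; z points along the fingers, y is the line along which they close (so a half turn about z gives the same grasp; the last joint's range is limited). The gripper opens to 92 mm and grips with 3 to 60 N. Pads are 19 mm wide; open, the fingers measure 130 mm over their backs; the gripper's body (75 mm by 190 mm) begins 47 mm behind the grasp point.
Start: joints at [1.082, 0.342, 1.524, -0, 1.275, -0.146], TCP at [176.452, 494.479, 226.741] pointing down, gripper open.
Joint ranges: [-2.53, 2.53], [-0.77, 2.02], [0.04, 2.7], [-1, 4.14], [0.28, 2.66], [-3.11, 3.11]. Speed limits (rad/s): [2.57, 2.57, 3.14, 3.14, 3.14, 3.14].

## Interface

Orientations are given as [roll, pitch, yaw] about the fixed x, y, z axes, in that order (R = Rz(yaw) Ry(pitch) Rx(roll)).
In Python, from plant import bot gives the robot as it stands.
- The arm moves only by the tool send_rows, never from a script. Its argument "rows" is a list of rows, each an object of numbers: "x", "y", "z": the shift along the tool's x, y, z in units of 0.2 m (1.0 is 0.2 m); "ax", "ay", "az": the turn, a rotation vector about the tool's x, y, z in units of 60 degrees (1.0 is 60 degrees); "jaw": the opening, from -1 (shut) to 1 (fully open), so that 0 is half open. In form: [{"x": .., "y": .., "z": .., "ax": .., "ay": .., "az": .., "jaw": ..}, ...]. A call has exactly 10 rows; each row is the pose to reach, as a shift and turn from the pose commanded when the call began, along the tool's axes at that moment; what a row does not reach only later rows make up. A row lasts 1/8 s, in which the tool goes at most 62.5 mm and 10.7 degrees, less where a joint would pass 70% of its speed; a pose out of reach is approached as far as the arm can. A call with a number of a shift or a turn outside -1 to 1 is refused whole. A call with a gripper value outside its range is refused whole. The fingers move at their own pace and stop on an object; the grip force is fixed at half the most. Time passes only in rows, so rows that repeat a pose let the fingers close, or fill a call up. It gives the time, the measured TCP pose, the force, the opening and the grip force at its end, in the units of the state.
- bot.get_obs(): the state, without advancing time (a new reading comes with each control period).
- bot.capture(name): name is "scene" or "side" or "wrist"; returns (picture, depth): 420x560x3 uint8, red, green, blue; 420x560 float32, mm along the optical axis (not along the pixel's ray), 0 where there is no reading.
- bot.camera_model(name): a dict with "vertical_fov" (degrees; the focal length in pixels is half the picture's height over the tangent of half this angle, whatever the lens; pixels are square), "cx", "cy" (the principal point, pixels), "R" (3x3) and "t" (3): a world point X has camera coordinates R X + t; the wrist camera has in their place "T_tool_cam" (4x4, takes a point from camera to tool coordinates, whose origin is the TCP and whose axes are the flange's). Camera axes: x right, y down, z forward; pixel columns grow to the right and rows downward; lengths in mm; the calibration is good to about 2 mm. A picture is of the moment at which its call begins: read the wrist's pose just before it. camera_model takes no time and is no camera call.
- bot.close_job(): hands the job in; it is judged then, once.
The state is a dict: "time": time; "joint_positions": joint angles; "dq": joint speeds; "tau": joint torques, N m; "tool_pos": TCP position; "tcp_rot": TCP orientation; "contact_force": force on the tool from outside, world axes, zero at the start; "moment": the same for the moment, N m; "grip_width": finger opening in mm; "finger_force": force on a finger pad.
Only numpy, scipy, OpenCV 4.12 (cv2) and the standard library are available. Lean on these libraries where they do the work, as an engineer would, in place of code of your own. Each camera call takes 0.05 s, during which the arm holds its last target. There are 200 camera calls.

## Task

The four sealed tubs in the slanted rack look alike, but two hold a spare steel bearing ball and two are empty: lift each one out, feel its weight, and stand the heavy ones upright in the deep tray and the light ones upright in the shallow tray. Set them down on the tray floor, do not drop them, and leave the amber bottle and the loose cassette case where they lie.

Things in the scene. Friction and masses are not known exactly. Their poses are not given: they have to be found in the camera images.
- tub_1_center (a point): one of four identical-looking sealed tubs: off-white body 46 mm diameter, 44 mm high, fixed blue cap 50 mm diameter above it, 56 mm in all. Point: its centre, 28 mm above the underside; z along its axis to the cap. Starts leaning 30 degrees towards the robot. Grip body or cap. Full: 0.24 to 0.30 kg (about 2.6 N); empty: about 0.07 kg (0.65 N); drawn anew each time, not told by name or place
- tub_2_center (a point): one of four identical-looking sealed tubs: off-white body 46 mm diameter, 44 mm high, fixed blue cap 50 mm diameter above it, 56 mm in all. Point: its centre, 28 mm above the underside; z along its axis to the cap. Starts leaning 30 degrees towards the robot. Grip body or cap. Full: 0.24 to 0.30 kg (about 2.6 N); empty: about 0.07 kg (0.65 N); drawn anew each time, not told by name or place
- tub_3_center (a point): one of four identical-looking sealed tubs: off-white body 46 mm diameter, 44 mm high, fixed blue cap 50 mm diameter above it, 56 mm in all. Point: its centre, 28 mm above the underside; z along its axis to the cap. Starts leaning 30 degrees towards the robot. Grip body or cap. Full: 0.24 to 0.30 kg (about 2.6 N); empty: about 0.07 kg (0.65 N); drawn anew each time, not told by name or place
- tub_4_center (a point): one of four identical-looking sealed tubs: off-white body 46 mm diameter, 44 mm high, fixed blue cap 50 mm diameter above it, 56 mm in all. Point: its centre, 28 mm above the underside; z along its axis to the cap. Starts leaning 30 degrees towards the robot. Grip body or cap. Full: 0.24 to 0.30 kg (about 2.6 N); empty: about 0.07 kg (0.65 N); drawn anew each time, not told by name or place
- rack: fixed aluminium rack, 85 mm deep (x), 312 wide (y), 55 high; top slopes 30 degrees, rising away from the robot. Four places at y = -117, -39, 39, 117 mm; 12 mm lip at the low edge, 8 mm high spacers 28 mm wide between places. Underside centre of a tub in place: x -22, z 36 mm. Tubs come out along their slanted axis. Origin: middle of the foot, desk height; z up
- deep_tray: fixed open aluminium tray for the full (heavy) tubs: the deeper of the two, walls 32 mm high outside; 120 mm (x) by 190 mm (y) outside, walls and floor 4 mm thick. Origin: centre of the underside; z up. Two tubs stand side by side in it, e.g. at y = -45 and 45 mm. The trays may have swapped sides
- shallow_tray: fixed open aluminium tray for the empty (light) tubs: the shallower of the two, walls 12 mm high outside; 120 mm (x) by 190 mm (y) outside, walls and floor 4 mm thick. Origin: centre of the underside; z up. Two tubs stand side by side in it, e.g. at y = -45 and 45 mm. The trays may have swapped sides
- amber_bottle: bystander: small amber cleaner bottle with a white cap, 34 mm across, 88 mm high, standing loose; origin at its underside centre
- cassette: bystander: cassette case 69x108x17 mm (long along its y), lying loose; origin at its underside centre
Mind the look-alikes: they are no part of the job. Leave any turquoise look-alike of the part that bears tub_2_center alone.

How it is judged:
By the outcome, as a careful person would: the job done as asked, in the order asked, and still so for the second after the job is handed in, with the robot touching nothing.
It also fails if it takes over 72 s, if anything falls off the work surface, if the arm or the gripper's body presses on something with over 40 N, if the wrist force passes 120 N, or if a joint passes its speed limit or range.

## Working session

There is one attempt and no reset: what is moved stays moved. The work goes in short steps, Python scripts to look and compute and a tool call to move; the robot and the scene stay as the last step left them, time stands still between calls to the robot, and variables do not carry over. Pictures are saved under pics/ and viewed, at most 10 in all, crops included, and the job is handed in when it is done.

Besides the shell and the picture viewer there is one more tool, called after "Request:" as name([rows], argument=value, ...), one row to a line, values as JSON. send_rows: Moves the arm, as the interface text tells. Its arguments: {"type":"object","properties":{"rows":{"type":"array","items":{"type":"object","properties":{"x":{"type":"number","minimum":-1,"maximum":1},"y":{"type":"number","minimum":-1,"maximum":1},"z":{"type":"number","minimum":-1,"maximum":1},"ax":{"type":"number","minimum":-1,"maximum":1},"ay":{"type":"number","minimum":-1,"maximum":1},"az":{"type":"number","minimum":-1,"maximum":1},"jaw":{"type":"number"}}}}},"required":["rows"]}

```bash
ls; mkdir -p pics; python3 - <<'E'
from plant import bot
import cv2,numpy as np
print(bot.get_obs())
ims=[]
for n in("scene","side"):
    p,d=bot.capture(n);np.savez(f"{n}.npz",p=p,d=d);cv2.imwrite(f"pics/{n}.png",p[:,:,::-1]);print(n,bot.camera_model(n))
E
```

```text
pics
{'time': 0.0, 'joint_positions': array([ 1.08200604e+00,  3.42708431e-01,  1.52504505e+00, -1.32803203e-05,
        1.27536631e+00, -1.46003345e-01]), 'dq': array([ 1.90418599e-03,  2.48773070e-05, -1.56071147e-04,  8.78976157e-04,
        1.27822622e-03,  3.67444686e-04]), 'tau': array([-1.14004513e-03, -4.31237090e+01, -2.44225144e+01,  7.17837154e-02,
        5.57622034e-02, -8.90174761e-05]), 'tool_pos': array([176.24882484, 494.09494231, 226.04258717]), 'tcp_rot': array([-3.14007992e+00, -2.09611703e-04,  2.79880943e+00]), 'contact_force': array([-0.06538949, -0.25495169, -0.16178119]), 'moment': array([-0.01315712, -0.04392031,  0.00487524]), 'finger_force': 0.0, 'grip_width': 91.47952358674803}
scene {'vertical_fov': 48.56579486768836, 'cx': 280.66028091762115, 'cy': 198.75369921223557, 'R': array([[ 0.50399377, -0.86370365, -0.00250804],
       [-0.42873302, -0.24765408, -0.86882418],
       [ 0.74978548,  0.43895725, -0.49511439]]), 't': array([-342.82847148,  280.08187824,  914.54612145])}
side {'vertical_fov': 53.12619358374959, 'cx': 284.13374150993303, 'cy': 211.20625595333073, 'R': array([[ 0.96777253, -0.25181836, -0.00195889],
       [-0.15006168, -0.57042594, -0.80752445],
       [ 0.20223208,  0.78179394, -0.58983084]]), 't': array([-535.1709766 ,  118.47323728,  994.0776111 ])}
```

View pics/scene.png

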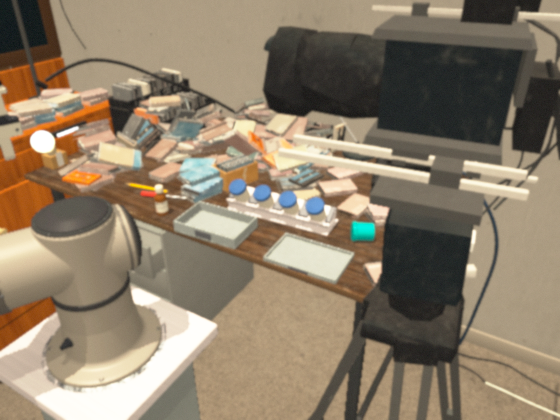

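View pics/side.png

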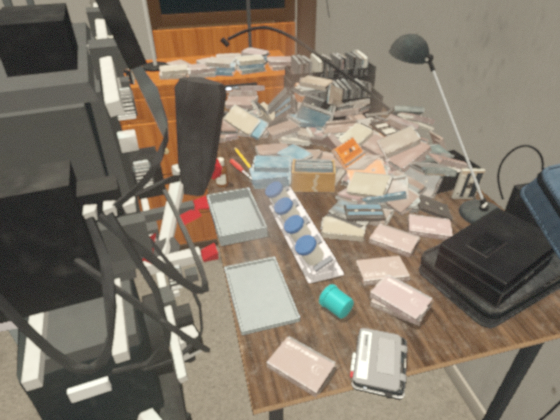

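The scene view shows four blue caps in the rack at about (237,187), (262,193), (288,200) and (315,206). The deep tray is at (216,224), the shallow tray at (309,257), the turquoise look-alike at (363,232) and the bottle at (161,200). In the side view the caps are at (275,187), (284,206), (294,224) and (306,244). Next I'll measure these positions.

```bash
cat > h.py <<'E'
import numpy as np,cv2
from plant import bot
def cloud(n,p,d,T=None):
    m=bot.camera_model(n);f=p.shape[0]/2/np.tan(np.radians(m["vertical_fov"]/2))
    v,u=np.mgrid[:p.shape[0],:p.shape[1]]
    c=np.stack([(u-m["cx"])/f*d,(v-m["cy"])/f*d,d],-1)
    return (c-m["t"])@m["R"] if T is None else c@T[:3,:3].T+T[:3,3]
E
python3 - <<'E'
from h import *
for n in("scene","side"):
    z=np.load(n+".npz");p,d=z["p"],z["d"];X=cloud(n,p,d);ok=d>0
    h=cv2.cvtColor(p,cv2.COLOR_RGB2HSV).astype(int)
    b=((h[...,0]>100)&(h[...,0]<125)&(h[...,1]>120)&(h[...,2]>70)&ok&(X[...,0]>250)&(X[...,0]<800)&(X[...,2]<150)).astype(np.uint8)
    k,l,s,c=cv2.connectedComponentsWithStats(b)
    for i in range(1,k):
        if s[i,4]>40:
            q=X[l==i];q=q[np.abs(q-np.median(q,0)).max(1)<40]
            w,V=np.linalg.eigh(np.cov(q.T));print(n,"cap",c[i].round(),s[i,4],q.mean(0).round(1),"n",(V[:,0]*np.sign(V[2,0])).round(2))
    # height map topdown
    H=np.zeros((400,450),np.float32);C=np.zeros((400,450,3),np.uint8)
    q=X[ok];cc=p[ok];o=np.argsort(q[:,2]);q=q[o];cc=cc[o]
    iu=((q[:,0]-200)/2).astype(int);iv=((500-q[:,1])/2.5).astype(int)
    g=(iu>=0)&(iu<450)&(iv>=0)&(iv<400)&(q[:,2]<160)
    C[iv[g],iu[g]]=cc[g][:,::-1]
    C=cv2.dilate(C,np.ones((2,2)))
    cv2.imwrite(f"pics/top_{n}.png",C)
    e=ok&(X[...,0]>200)&(X[...,0]<700)&(np.abs(X[...,1])<450)&(np.abs(X[...,2])<15)
    print("plane med z",np.median(X[e][:,2]))
a=[cv2.imread(f"pics/top_{n}.png") for n in("scene","side")]
cv2.imwrite("pics/top.png",np.hstack(a)[:, :][:, list(range(0,350))+list(range(450,850))])
E
```

```text
scene cap [237. 187.] 123 [529.5  53.1  82.7] n [-0.47 -0.02  0.88]
scene cap [261. 193.] 138 [535.3 -24.1  83.1] n [-0.5  -0.02  0.87]
scene cap [287. 199.] 149 [ 539.8 -101.5   83.1] n [-0.5  -0.03  0.86]
scene cap [314. 206.] 157 [ 545.2 -179.9   83.1] n [-0.49 -0.02  0.87]
plane med z 2.9568690185192272
plane med z 0.8097680205433065
```

View pics/top.png

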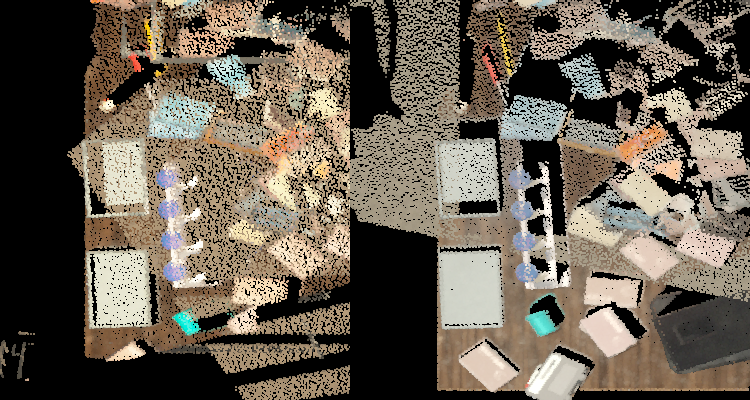

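The top-down maps show the rack caps at x≈530–545 mm with a slight yaw, and both trays on the robot's side at x≈370–495. Now I'll measure the trays, the cap-top planes and any tall obstacles.

```bash
python3 - <<'E'
from h import *
print(bot.camera_model("wrist"))
B={"deep":(340,520,-70,185),"shal":(340,520,-350,-90)}
for n in("scene","side"):
    z=np.load(n+".npz");p,d=z["p"],z["d"];X=cloud(n,p,d);ok=d>0
    q=X[ok]
    for k,(a,b,c,e) in B.items():
        m=q[(q[:,0]>a)&(q[:,0]<b)&(q[:,1]>c)&(q[:,1]<e)]
        hist=np.histogram(m[:,2],bins=np.arange(-6,48,3))
        print(n,k,hist[0])
        lo,hi=(27,38) if k=="deep" else (9,16)
        r=m[(m[:,2]>lo)&(m[:,2]<hi)]
        if len(r)>10:
            rc=cv2.minAreaRect(r[:,:2].astype(np.float32));print("  rim",len(r),np.round(rc[0],1),np.round(rc[1],1),rc[2],np.percentile(r,[2,98],axis=0).round())
    t=q[(q[:,2]>110)&(q[:,0]>150)&(q[:,0]<700)&(abs(q[:,1])<450)&(q[:,2]<900)]
    print("tall",len(t)); 
    if len(t): 
        H,_,_=np.histogram2d(t[:,0],t[:,1],bins=[np.arange(150,701,50),np.arange(-450,451,100)]);print(H.astype(int))
    h=cv2.cvtColor(p,cv2.COLOR_RGB2HSV).astype(int)
    b=(h[...,0]>98)&(h[...,0]<128)&(h[...,1]>90)&ok
    q=X[b]
    for g in ((529,53),(535,-24),(540,-101),(545,-180)):
        m=q[(abs(q[:,0]-g[0])<40)&(abs(q[:,1]-g[1])<35)&(q[:,2]>50)&(q[:,2]<115)]
        if len(m)<15: print(n,g,len(m));continue
        nn=np.array([-.499,-.033,.866]); hgt=m@nn; top=np.percentile(hgt,90); s=m[hgt>top-5]
        ex=np.array([.866,.058,.5]);ey=np.array([-.067,.998,0])
        A=np.c_[s@ex,s@ey].astype(np.float32);c,r=cv2.minEnclosingCircle(A)
        P=np.linalg.solve(np.array([nn,ex,ey]),[np.median(s@nn),c[0],c[1]])
        print(n,g,len(s),"top centre",P.round(1),"r",round(r,1))
E
```

```text
{'vertical_fov': 70.65774524799153, 'cx': 280.52444275636526, 'cy': 207.75166592436298, 'T_tool_cam': array([[-1.48928116e-04, -9.68616810e-01, -2.48558751e-01,
         6.71010503e+01],
       [ 9.99999834e-01, -2.82409932e-04,  5.01366036e-04,
        -3.25208417e-01],
       [-5.55827031e-04, -2.48558635e-01,  9.68616692e-01,
        -1.56231014e+02],
       [ 0.00000000e+00,  0.00000000e+00,  0.00000000e+00,
         1.00000000e+00]])}
scene deep [ 56 105 449 793 349 140 145 157 145 138 168 148 201 110   7   7  11]
  rim 464 [443.7  65.2] [153.2 205.9] 3.6250460147857666 [[366. -39.  27.]
 [494. 155.  35.]]
scene shal [ 102  213 1020 1651  607  228  203   17    0    0    0    0    0    0
    0    0    0]
  rim 446 [ 436.9 -220.4] [127.2 191.2] 2.544635772705078 [[ 374. -316.    9.]
 [ 499. -126.   15.]]
tall 9797
[[5932 1599    0    0    0    0    0    0  614]
 [ 942  333    0    0    0    0    0    0    0]
 [ 377    0    0    0    0    0    0    0    0]
 [   0    0    0    0    0    0    0    0    0]
 [   0    0    0    0    0    0    0    0    0]
 [   0    0    0    0    0    0
[... 787 characters left out ...]
0]
  rim 455 [ 440.1 -222.8] [121.2 192.5] 2.032139539718628 [[ 379. -319.    9.]
 [ 502. -128.   13.]]
tall 409
[[  0   0   0   0   0   0   0   0   9]
 [  0   1   0   0   0   0   0   0   0]
 [363   0   0   0   0   0   0   0   0]
 [ 34   0   0   0   0   0   0   0   0]
 [  2   0   0   0   0   0   0   0   0]
 [  0   0   0   0   0   0   0   0   0]
 [  0   0   0   0   0   0   0   0   0]
 [  0   0   0   0   0   0   0   0   0]
 [  0   0   0   0   0   0   0   0   0]
 [  0   0   0   0   0   0   0   0   0]
 [  0   0   0   0   0   0   0   0   0]]
side (529, 53) 0
side (535, -24) 0
side (540, -101) 59 top centre [ 548.7 -106.7   83.8] r 20.3
side (545, -180) 196 top centre [ 552.4 -183.6   83.6] r 22.7
```

```bash
cat >> h.py <<'E'
import json,os
from scipy.spatial.transform import Rotation as Ro
def load():
    if os.path.exists("cmd.json"):
        j=json.load(open("cmd.json"));return np.array(j["p"]),Ro.from_quat(j["q"])
    return np.array([176.452,494.479,226.741]),Ro.from_euler("xyz",[-np.pi,0,2.7988])
def down(yaw=np.pi/2,tilt=0):  # tool down, tilt deg outward about tool x
    return Ro.from_euler("xyz",[np.pi,0,yaw])*Ro.from_rotvec([-np.radians(tilt),0,0])
def plan(wp):
    """wp: (pos,Rot,jaw mm) x n; prints values; last becomes the commanded pose"""
    p0,R0=load()
    for p,R,j in wp:
        s=np.round(R0.inv().apply(np.array(p)-p0)/200,3);a=np.round((R0.inv()*R).as_rotvec()/np.radians(60),3)
        print([float(x) for x in [*s,*a]],"jaw",round(j/46-1,2),"" if max(abs(s).max(),abs(a).max())<=1 else "OUT OF RANGE")
        pe,Re=p0+R0.apply(s*200),R0*Ro.from_rotvec(a*np.radians(60))
    json.dump({"p":pe.tolist(),"q":Re.as_quat().tolist()},open("cmd.json","w"))
E
python3 - <<'E'
from h import *
plan([((310,310,300),down(2.2),92)])
plan([((420,110,300),down(),92)])
plan([((470,-80,300),down(),92)])
E
```

```text
[-0.939, -0.644, -0.366, -0.0, 0.0, 0.572] jaw 1.0 
[-1.132, -0.144, -0.0, -0.0, 0.0, 0.601] jaw 1.0 OUT OF RANGE
[-0.95, 0.251, -0.0, -0.0, 0.0, -0.0] jaw 1.0
```

```bash
rm cmd.json; python3 - <<'E'
from h import *
plan([((310,310,300),down(2.2),92)])
plan([((400,130,300),down(),92)])
plan([((470,-60,300),down(),92)])
E
```

```text
[-0.939, -0.644, -0.366, -0.0, 0.0, 0.572] jaw 1.0 
[-0.993, -0.166, -0.0, -0.0, 0.0, 0.601] jaw 1.0 
[-0.95, 0.35, -0.0, -0.0, 0.0, -0.0] jaw 1.0
```

Request:
send_rows([
  {"x": -0.939,"y": -0.644,"z": -0.366,"ax": 0,"ay": 0,"az": 0.572,"jaw": 1},
  {"x": -0.939,"y": -0.644,"z": -0.366,"ax": 0,"ay": 0,"az": 0.572,"jaw": 1},
  {"x": -0.939,"y": -0.644,"z": -0.366,"ax": 0,"ay": 0,"az": 0.572,"jaw": 1},
  {"x": -0.939,"y": -0.644,"z": -0.366,"ax": 0,"ay": 0,"az": 0.572,"jaw": 1},
  {"x": -0.939,"y": -0.644,"z": -0.366,"ax": 0,"ay": 0,"az": 0.572,"jaw": 1},
  {"x": -0.939,"y": -0.644,"z": -0.366,"ax": 0,"ay": 0,"az": 0.572,"jaw": 1},
  {"x": -0.939,"y": -0.644,"z": -0.366,"ax": 0,"ay": 0,"az": 0.572,"jaw": 1},
  {"x": -0.939,"y": -0.644,"z": -0.366,"ax": 0,"ay": 0,"az": 0.572,"jaw": 1},
  {"x": -0.939,"y": -0.644,"z": -0.366,"ax": 0,"ay": 0,"az": 0.572,"jaw": 1},
  {"x": -0.939,"y": -0.644,"z": -0.366,"ax": 0,"ay": 0,"az": 0.572,"jaw": 1},
])

```text
time: 1.35
tool_pos: [309.8, 310.3, 299.8]
tcp_rot: [-3.141, -0.0, 2.2]
contact_force: [-0.6, 0.3, -1.0]
grip_width: 91.9
finger_force: 0.0
```

Request:
send_rows([
  {"x": -0.993,"y": -0.166,"z": 0,"az": 0.601,"jaw": 1},
  {"x": -0.993,"y": -0.166,"z": 0,"az": 0.601,"jaw": 1},
  {"x": -0.993,"y": -0.166,"z": 0,"az": 0.601,"jaw": 1},
  {"x": -0.993,"y": -0.166,"z": 0,"az": 0.601,"jaw": 1},
  {"x": -0.993,"y": -0.166,"z": 0,"az": 0.601,"jaw": 1},
  {"x": -0.993,"y": -0.166,"z": 0,"az": 0.601,"jaw": 1},
  {"x": -0.993,"y": -0.166,"z": 0,"az": 0.601,"jaw": 1},
  {"x": -0.993,"y": -0.166,"z": 0,"az": 0.601,"jaw": 1},
  {"x": -0.993,"y": -0.166,"z": 0,"az": 0.601,"jaw": 1},
  {"x": -0.993,"y": -0.166,"z": 0,"az": 0.601,"jaw": 1},
])

```text
schema error: expected keys x, y, z, ax, ay, az, jaw
```

Request:
send_rows([
  {"x": -0.95,"y": 0.35,"z": 0,"jaw": 1},
  {"x": -0.95,"y": 0.35,"z": 0,"jaw": 1},
  {"x": -0.95,"y": 0.35,"z": 0,"jaw": 1},
  {"x": -0.95,"y": 0.35,"z": 0,"jaw": 1},
  {"x": -0.95,"y": 0.35,"z": 0,"jaw": 1},
  {"x": -0.95,"y": 0.35,"z": 0,"jaw": 1},
  {"x": -0.95,"y": 0.35,"z": 0,"jaw": 1},
  {"x": -0.95,"y": 0.35,"z": 0,"jaw": 1},
  {"x": -0.95,"y": 0.35,"z": 0,"jaw": 1},
  {"x": -0.95,"y": 0.35,"z": 0,"jaw": 1},
])

```text
schema error: expected keys x, y, z, ax, ay, az, jaw
```

```bash
cat >> h.py <<'E'
def wrist(name):
    o=bot.get_obs();p,d=bot.capture("wrist");cv2.imwrite(f"pics/{name}.png",p[:,:,::-1])
    T=np.eye(4);T[:3,:3]=Ro.from_euler("xyz",o["tcp_rot"]).as_matrix();T[:3,3]=o["tool_pos"]
    T=T@bot.camera_model("wrist")["T_tool_cam"];np.savez(name+".npz",p=p,d=d,T=T)
    return p,d,cloud("wrist",p,d,T)
def tops(p,d,X):
    h=cv2.cvtColor(p,cv2.COLOR_RGB2HSV).astype(int)
    b=(h[...,0]>98)&(h[...,0]<128)&(h[...,1]>90)&(d>0)
    q=X[b]
    for g in ((534,53),(539,-24),(543,-101),(548,-180)):
        m=q[(abs(q[:,0]-g[0])<40)&(abs(q[:,1]-g[1])<35)&(q[:,2]>50)&(q[:,2]<115)]
        if len(m)<30: print(g,len(m));continue
        nn=np.array([-.499,-.033,.866]); hgt=m@nn; s=m[hgt>np.percentile(hgt,80)-4]
        ex=np.array([.866,.058,.5]);ey=np.array([-.067,.998,0])
        c,r=cv2.minEnclosingCircle(np.c_[s@ex,s@ey].astype(np.float32))
        w,V=np.linalg.eigh(np.cov(s.T))
        print(g,len(s),"top",np.linalg.solve(np.array([nn,ex,ey]),[np.median(s@nn),c[0],c[1]]).round(1),"r",round(r,1),"n",(V[:,0]*np.sign(V[2,0])).round(3))
E
python3 - <<'E'
from h import *
p,d,X=wrist("w1");tops(p,d,X);print(bot.get_obs()["tool_pos"],bot.get_obs()["contact_force"])
q=X[d>0]
for k,(a,b,c,e,lo,hi) in {"deep":(360,510,-50,170,28,36),"shal":(360,515,-335,-110,9,16)}.items():
    m=q[(q[:,0]>a)&(q[:,0]<b)&(q[:,1]>c)&(q[:,1]<e)];r=m[(m[:,2]>lo)&(m[:,2]<hi)]
    print(k,np.histogram(m[:,2],bins=np.arange(-6,48,3))[0]); rc=cv2.minAreaRect(r[:,:2].astype(np.float32));print(rc,np.percentile(r,[2,98],axis=0).round())
E
```

```text
(534, 53) 0
(539, -24) 0
(543, -101) 0
(548, -180) 0
[309.879892   310.19642768 299.84315138] [ 0.05977485 -0.22290072  1.04491174]
deep [   2  360 1030  181   55   46   59   49   58   66   56  158   89    0
    0    0    0]
((404.8746032714844, 136.19711303710938), (128.10113525390625, 51.66084289550781), 39.08305740356445) [[368.  79.  28.]
 [465. 156.  32.]]
shal [0 0 0 0 0 0 0 0 0 0 0 0 0 0 0 0 0]Traceback (most recent call last):
  File "<stdin>", line 6, in <module>
    return _quantile_unchecked(
        a, q, axis, out, overwrite_input, method, keepdims, weights)
    return _ureduce(a,
                    func=_quantile_ureduce_func,
    ...<5 lines>...
                    overwrite_input=overwrite_input,
                    method=method)
    r = func(a, **kwargs)
    result = _quantile(arr,
                       quantiles=q,
    ...<2 lines>...
                       out=out,
                       weights=wgt)
    slices_having_nans = np.isnan(arr[-1, ...])
                                  ~~~^^^^^^^^^
IndexError: index -1 is out of bounds for axis 0 with size 0
```

View pics/w1.png

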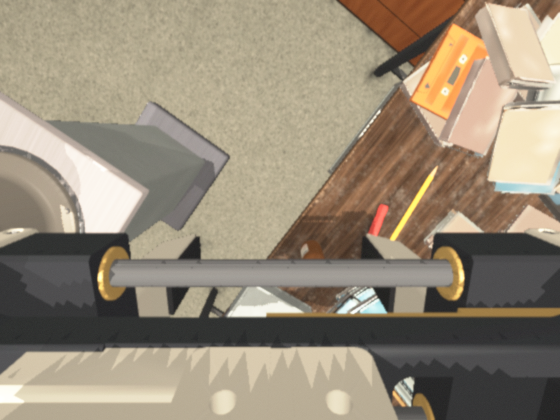

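That picture is from the halfway pose, because the moves were refused for missing keys. It shows the gripper filling the lower half of the wrist view, so usable sight is on the tool's +x side. I'll resend with all the keys.

Request:
send_rows([
  {"x": -0.993,"y": -0.166,"z": 0,"ax": 0,"ay": 0,"az": 0.601,"jaw": 1},
  {"x": -0.993,"y": -0.166,"z": 0,"ax": 0,"ay": 0,"az": 0.601,"jaw": 1},
  {"x": -0.993,"y": -0.166,"z": 0,"ax": 0,"ay": 0,"az": 0.601,"jaw": 1},
  {"x": -0.993,"y": -0.166,"z": 0,"ax": 0,"ay": 0,"az": 0.601,"jaw": 1},
  {"x": -0.993,"y": -0.166,"z": 0,"ax": 0,"ay": 0,"az": 0.601,"jaw": 1},
  {"x": -0.993,"y": -0.166,"z": 0,"ax": 0,"ay": 0,"az": 0.601,"jaw": 1},
  {"x": -0.993,"y": -0.166,"z": 0,"ax": 0,"ay": 0,"az": 0.601,"jaw": 1},
  {"x": -0.993,"y": -0.166,"z": 0,"ax": 0,"ay": 0,"az": 0.601,"jaw": 1},
  {"x": -0.993,"y": -0.166,"z": 0,"ax": 0,"ay": 0,"az": 0.601,"jaw": 1},
  {"x": -0.993,"y": -0.166,"z": 0,"ax": 0,"ay": 0,"az": 0.601,"jaw": 1},
])

```text
time: 2.65
tool_pos: [400.0, 130.1, 299.9]
tcp_rot: [3.142, -0.0, 1.571]
contact_force: [0.8, 0.0, -0.4]
grip_width: 91.9
finger_force: 0.0
```

Request:
send_rows([
  {"x": -0.95,"y": 0.35,"z": 0,"ax": 0,"ay": 0,"az": 0,"jaw": 1},
  {"x": -0.95,"y": 0.35,"z": 0,"ax": 0,"ay": 0,"az": 0,"jaw": 1},
  {"x": -0.95,"y": 0.35,"z": 0,"ax": 0,"ay": 0,"az": 0,"jaw": 1},
  {"x": -0.95,"y": 0.35,"z": 0,"ax": 0,"ay": 0,"az": 0,"jaw": 1},
  {"x": -0.95,"y": 0.35,"z": 0,"ax": 0,"ay": 0,"az": 0,"jaw": 1},
  {"x": -0.95,"y": 0.35,"z": 0,"ax": 0,"ay": 0,"az": 0,"jaw": 1},
  {"x": -0.95,"y": 0.35,"z": 0,"ax": 0,"ay": 0,"az": 0,"jaw": 1},
  {"x": -0.95,"y": 0.35,"z": 0,"ax": 0,"ay": 0,"az": 0,"jaw": 1},
  {"x": -0.95,"y": 0.35,"z": 0,"ax": 0,"ay": 0,"az": 0,"jaw": 1},
  {"x": -0.95,"y": 0.35,"z": 0,"ax": 0,"ay": 0,"az": 0,"jaw": 1},
])

```text
time: 3.9
tool_pos: [469.9, -59.9, 300.0]
tcp_rot: [3.141, -0.0, 1.571]
contact_force: [0.2, -0.2, 0.3]
grip_width: 91.7
finger_force: 0.0
```

```bash
cat > m.py <<'E'
from h import *
import sys
p,d,X=wrist(sys.argv[1]);tops(p,d,X);o=bot.get_obs();print(o["tool_pos"],o["tcp_rot"],o["contact_force"])
q=X[d>0]
for k,(a,b,c,e,lo,hi) in {"deep":(360,510,-50,170,28,36),"shal":(360,515,-335,-110,9,16)}.items():
    m=q[(q[:,0]>a)&(q[:,0]<b)&(q[:,1]>c)&(q[:,1]<e)];r=m[(m[:,2]>lo)&(m[:,2]<hi)]
    print(k,np.histogram(m[:,2],bins=np.arange(-6,48,3))[0])
    if len(r)>20: rc=cv2.minAreaRect(r[:,:2].astype(np.float32));print(rc,np.percentile(r,[2,98],axis=0).round())
E
python3 m.py w2; python3 -c "
from h import *
plan([((470,-240,300),down(),92)])"
```

```text
(534, 53) 1364 top [535.4  57.1  83.1] r 24.6 n [-0.49  -0.034  0.871]
(539, -24) 1155 top [540.1 -20.3  82.8] r 25.0 n [-0.492 -0.032  0.87 ]
(543, -101) 989 top [545.2 -97.5  82.9] r 24.5 n [-0.491 -0.027  0.871]
(548, -180) 132 top [ 548.3 -158.9   82. ] r 17.0 n [-0.48   0.094  0.872]
[469.94177318 -60.02242142 299.94941373] [ 3.14148269e+00 -7.98964727e-05  1.57058430e+00] [-0.75193069  0.31389577  0.37660468]
deep [  25 2446 9062 1928  138  155  162  145  172  170  167  814  730    8
   11   10    9]
((443.8043212890625, 61.40800476074219), (143.989501953125, 193.39627075195312), 3.4348793029785156) [[369. -37.  28.]
 [495. 155.  32.]]
shal [  21 1442 4040  590  137  437    5    0    0    0    0    0    0    0
    0    0    0]
((438.58868408203125, -210.64524841308594), (119.7786865234375, 173.48095703125), 2.1848182678222656) [[ 377. -292.    9.]
 [ 501. -123.   12.]]
[-0.9, 0.001, -0.0, -0.0, 0.0, -0.0] jaw 1.0
```

```bash
cat >> h.py <<'E'
N=np.array([-.499,-.0315,.866]);Y=np.pi/2+.063;RT=down(Y,30)
TOP={"A":(535.4,57.1,84.5),"B":(540.1,-20.3,84.5),"C":(545.2,-97.5,84.5),"D":(550,-174.8,84.5)}
def tub(k,h): return np.array(TOP[k])+(h-26)*N   # TCP h mm out along the axis from the grasp
def force(n=8):
    F=[]
    for _ in range(n): bot.capture("wrist");F.append(bot.get_obs()["contact_force"])
    F=np.array(F);print("F",F.mean(0).round(2),"se",(F.std(0)/n**.5).round(2))
E
python3 - <<'E'
from h import *
json.dump({"p":[470,-60,300],"q":down().as_quat().tolist()},open("cmd.json","w"))
plan([(tub("A",120),RT,66),(tub("A",45),RT,66)])
plan([(tub("A",0),RT,66),(tub("A",0),RT,0)])
plan([(tub("A",70),RT,0)])
E
```

```text
[0.571, 0.092, 0.67, -0.5, 0.016, -0.059] jaw 0.43 
[0.583, 0.28, 0.995, -0.5, 0.016, -0.059] jaw 0.43 
[-0.001, -0.001, 0.225, 0.0, -0.0, 0.0] jaw 0.43 
[-0.001, -0.001, 0.225, 0.0, -0.0, 0.0] jaw -1.0 
[0.001, 0.001, -0.35, 0.0, -0.0, 0.0] jaw -1.0
```

Request:
send_rows([
  {"x": 0.571,"y": 0.092,"z": 0.67,"ax": -0.5,"ay": 0.016,"az": -0.059,"jaw": 0.43},
  {"x": 0.571,"y": 0.092,"z": 0.67,"ax": -0.5,"ay": 0.016,"az": -0.059,"jaw": 0.43},
  {"x": 0.571,"y": 0.092,"z": 0.67,"ax": -0.5,"ay": 0.016,"az": -0.059,"jaw": 0.43},
  {"x": 0.571,"y": 0.092,"z": 0.67,"ax": -0.5,"ay": 0.016,"az": -0.059,"jaw": 0.43},
  {"x": 0.571,"y": 0.092,"z": 0.67,"ax": -0.5,"ay": 0.016,"az": -0.059,"jaw": 0.43},
  {"x": 0.577,"y": 0.186,"z": 0.832,"ax": -0.5,"ay": 0.016,"az": -0.059,"jaw": 0.43},
  {"x": 0.583,"y": 0.28,"z": 0.995,"ax": -0.5,"ay": 0.016,"az": -0.059,"jaw": 0.43},
  {"x": 0.583,"y": 0.28,"z": 0.995,"ax": -0.5,"ay": 0.016,"az": -0.059,"jaw": 0.43},
  {"x": 0.583,"y": 0.28,"z": 0.995,"ax": -0.5,"ay": 0.016,"az": -0.059,"jaw": 0.43},
  {"x": 0.583,"y": 0.28,"z": 0.995,"ax": -0.5,"ay": 0.016,"az": -0.059,"jaw": 0.43},
])

```text
time: 5.2
tool_pos: [531.2, 53.5, 121.2]
tcp_rot: [2.645, -0.009, 1.639]
contact_force: [0.3, 0.6, 0.9]
grip_width: 65.6
finger_force: 0.0
```

```bash
python3 - <<'E'
from h import *
force()
o=bot.get_obs();print(o["time"],o["tool_pos"],o["tcp_rot"],o["grip_width"],tub("A",45))
p,_=bot.capture("side");cv2.imwrite("pics/s2.png",cv2.resize(p[120:300,200:400,::-1],None,fx=3,fy=3))
E
```

```text
F [-0.01  0.13  0.01] se [0.11 0.13 0.17]
5.6 [531.12988079  53.72824061 120.21680046] [ 2.6457358  -0.0092634   1.63888466] 65.53411049675488 [525.919   56.5015 100.954 ]
```

View pics/s2.png

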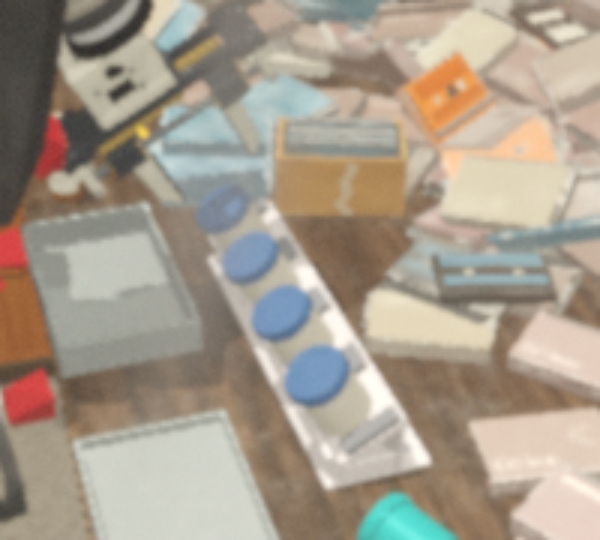

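The gripper is open above the tub at the far left (222,207), but it hasn't fully reached the target. I'll check the joints.

```bash
python3 - <<'E'
from h import *
o=bot.get_obs();print(o["joint_positions"].round(3),o["dq"].round(3))
bot.capture("wrist");o=bot.get_obs();print(o["tool_pos"],o["tcp_rot"])
E
```

```text
[-0.094  0.295  2.087  0.309  0.283 -0.436] [-0.     0.002 -0.     0.002 -0.002  0.001]
[531.11999192  53.69986319 120.08000068] [ 2.64596649 -0.00929929  1.63881521]
```

```bash
cat > k.py <<'E'
from h import *
def fit():
    D=[([1.082,.342,1.524,0,1.275,-.146],[176.45,494.48,226.74],[-np.pi,0,2.7988])]
    o=bot.get_obs();D.append((o["joint_positions"],o["tool_pos"],o["tcp_rot"]))
    A=[];b=[]
    for q,p,e in D:
        z=Ro.from_euler("xyz",e).apply([0,0,1]);u=np.array([np.cos(q[0]),np.sin(q[0]),0]);s,t=q[1],q[1]+q[2]
        A+=[[0,np.sin(s),np.sin(t),z@u],[1,np.cos(s),np.cos(t),z[2]]];b+=[p[:2]@u[:2],p[2]]
        print("lat",-p[0]*u[1]+p[1]*u[0], (-z[0]*u[1]+z[1]*u[0]))
    return np.linalg.lstsq(np.array(A),np.array(b),rcond=None)
E
python3 - <<'E'
from k import *
print(fit())
E
```

```text
lat 76.40228752979914 -1.7816834862738168e-17
lat 103.3920256589582 0.08485896881284365
(array([ 29.38576568, 587.59021517, 336.94418941, 258.17740421]), array([], dtype=float64), np.int32(4), array([2.49194104, 1.28094684, 0.37260506, 0.05804714]))
```

```bash
python3 - <<'E'
from h import *
o=bot.get_obs();json.dump({"p":[531.1,53.7,120.1],"q":Ro.from_euler("xyz",o["tcp_rot"]).as_quat().tolist()},open("cmd.json","w"))
T=down(Y,24); print(tub("A",70))
plan([(tub("A",70),T,66)])
E
```

```text
[513.444  55.714 122.604]
[0.016, -0.071, -0.052, 0.073, -0.01, 0.0] jaw 0.43
```

Request:
send_rows([
  {"x": 0.016,"y": -0.071,"z": -0.052,"ax": 0.073,"ay": -0.01,"az": 0,"jaw": 0.43},
  {"x": 0.016,"y": -0.071,"z": -0.052,"ax": 0.073,"ay": -0.01,"az": 0,"jaw": 0.43},
  {"x": 0.016,"y": -0.071,"z": -0.052,"ax": 0.073,"ay": -0.01,"az": 0,"jaw": 0.43},
  {"x": 0.016,"y": -0.071,"z": -0.052,"ax": 0.073,"ay": -0.01,"az": 0,"jaw": 0.43},
  {"x": 0.016,"y": -0.071,"z": -0.052,"ax": 0.073,"ay": -0.01,"az": 0,"jaw": 0.43},
  {"x": 0.016,"y": -0.071,"z": -0.052,"ax": 0.073,"ay": -0.01,"az": 0,"jaw": 0.43},
  {"x": 0.016,"y": -0.071,"z": -0.052,"ax": 0.073,"ay": -0.01,"az": 0,"jaw": 0.43},
  {"x": 0.016,"y": -0.071,"z": -0.052,"ax": 0.073,"ay": -0.01,"az": 0,"jaw": 0.43},
  {"x": 0.016,"y": -0.071,"z": -0.052,"ax": 0.073,"ay": -0.01,"az": 0,"jaw": 0.43},
  {"x": 0.016,"y": -0.071,"z": -0.052,"ax": 0.073,"ay": -0.01,"az": 0,"jaw": 0.43},
])

```text
time: 6.95
tool_pos: [513.6, 55.6, 122.5]
tcp_rot: [2.722, 0.0, 1.634]
contact_force: [0.6, 0.3, -0.3]
grip_width: 65.4
finger_force: 0.0
```

```bash
python3 - <<'E'
from h import *
D=[([1.082,.342,1.524,0,1.275,-.146],np.array([176.45,494.48,226.74]),[-np.pi,0,2.7988]),
([-0.094,0.295,2.087,0.309,0.283,-0.436],np.array([531.12,53.70,120.08]),[2.64596649,-0.00929929,1.63881521])]
o=bot.get_obs();print(o["joint_positions"].round(4),o["tool_pos"],o["tcp_rot"]);D.append((o["joint_positions"],o["tool_pos"],o["tcp_rot"]))
A=[];b=[]
for q,p,e in D:
    z=Ro.from_euler("xyz",e).apply([0,0,1]);u=np.array([np.cos(q[0]),np.sin(q[0]),0]);s,t=q[1],q[1]+q[2]
    A+=[[0,np.sin(s),np.sin(t),np.cos(t)],[1,np.cos(s),np.cos(t),-np.sin(t)]];b+=[p[:2]@u[:2]-318*z@u,p[2]-318*z[2]]
    print("lat",-p[0]*u[1]+p[1]*u[0], (-z[0]*u[1]+z[1]*u[0]),"tilt",np.degrees(np.arccos(-z[2])))
print(np.linalg.lstsq(np.array(A),np.array(b),rcond=None))
E
```

```text
[-0.0757  0.277   2.0602  0.1477  0.3926 -0.2637] [513.5898496   55.64046544 122.5262248 ] [2.72228931e+00 9.06957689e-05 1.63407596e+00]
lat 76.40228752979914 -1.7816834862738168e-17 tilt 8.537736462515939e-07
lat 103.3147172212143 0.08478975560733334 tilt 28.40186935074295
lat 94.31060914668274 0.05630832758537229 tilt 24.02431222515812
(array([222.65304825, 506.27715174, 379.57068282,  46.44716251]), array([0.00317842]), np.int32(4), array([2.95663361, 1.76913292, 0.34661995, 0.09132913]))
```

```bash
cat > k.py <<'E'
from h import *
from scipy.optimize import fsolve
H,L1,L2,a,Lt,lat=222.65,506.28,379.57,46.45,318,76.4
def bend(p,R):
    z=R.apply([0,0,1]);w=np.array(p)-Lt*z
    j1=np.arctan2(w[1],w[0])-np.arcsin(lat/np.hypot(*w[:2]));u=np.array([np.cos(j1),np.sin(j1),0]);r=w@u
    f=lambda q:[L1*np.sin(q[0])+L2*np.sin(q[0]+q[1])+a*np.cos(q[0]+q[1])-r,H+L1*np.cos(q[0])+L2*np.cos(q[0]+q[1])-a*np.sin(q[0]+q[1])-w[2]]
    q=fsolve(f,[.3,2]);t=q.sum();return j1,q[0],q[1],np.arccos(z@(np.sin(t)*u+np.array([0,0,np.cos(t)])))
if __name__=="__main__":
    o=bot.get_obs();print(bend(o["tool_pos"],Ro.from_euler("xyz",o["tcp_rot"])))
    for k in "ABCD":
        for h in (0,40,70): print(k,h,[round(float(bend(tub(k,h),down(Y,t))[3]),3) for t in (20,22,24,26,28,30)])
E
python3 k.py
```

```text
(np.float64(-0.07566408847548442), np.float64(0.27689933222148677), np.float64(2.0601037091378145), np.float64(0.3927185860587846))
A 0 [0.372, 0.313, 0.254, 0.196, 0.139, 0.091]
A 40 [0.444, 0.387, 0.33, 0.272, 0.215, 0.159]
A 70 [0.504, 0.449, 0.393, 0.337, 0.281, 0.224]
B 0 [0.396, 0.344, 0.294, 0.248, 0.209, 0.184]
B 40 [0.468, 0.417, 0.368, 0.32, 0.276, 0.24]
B 70 [0.528, 0.479, 0.43, 0.383, 0.338, 0.297]
C 0 [0.45, 0.406, 0.365, 0.33, 0.302, 0.284]
C 40 [0.519, 0.476, 0.435, 0.398, 0.366, 0.341]
C 70 [0.578, 0.535, 0.495, 0.458, 0.424, 0.396]
D 0 [0.522, 0.485, 0.451, 0.422, 0.4, 0.385]
D 40 [0.588, 0.551, 0.518, 0.488, 0.463, 0.444]
D 70 [0.643, 0.607, 0.574, 0.544, 0.518, 0.497]
```

```bash
cat >> h.py <<'E'
def phi(d): return Ro.from_rotvec([0,np.radians(d),0])
def tubp(k,h,f):   # TCP pose, jaw at pinch 49 mm above underside, h out along axis, pad-plane turn f deg
    R=RT*phi(f);return np.array(TOP[k])+(h-7)*N+19*R.apply([0,0,1]),R
def place(x,y,z,f,yaw=Y): # underside at height z
    R=down(yaw)*phi(f);return np.array([x,y,z+49])+19*R.apply([0,0,1]),R
E
python3 - <<'E'
from k import *
for k in "ABCD":
    for f in (-18,-14,-10,-5,0,5,10,14,18): print(k,f,[round(float(bend(*tubp(k,h,f))[3]),3) for h in (0,40,70)],tubp(k,0,f)[1].apply([0,0,1]).round(2))
for xy in ((429,104),(435,14),(437,-176),(441,-266)): print(xy,[[round(float(v),2) for v in bend(*place(*xy,z,0))] for z in(5,100)])
E
```

```text
A -18 [0.371, 0.396, 0.426] [ 0.49 -0.28 -0.82]
A -14 [0.276, 0.305, 0.34] [ 0.5  -0.21 -0.84]
A -10 [0.182, 0.219, 0.265] [ 0.5  -0.14 -0.85]
A -5 [0.074, 0.143, 0.208] [ 0.5  -0.06 -0.86]
A 0 [0.091, 0.159, 0.224] [ 0.5   0.03 -0.87]
A 5 [0.202, 0.25, 0.302] [ 0.49  0.12 -0.86]
A 10 [0.319, 0.36, 0.405] [ 0.48  0.2  -0.85]
A 14 [0.412, 0.452, 0.493] [ 0.47  0.27 -0.84]
A 18 [0.503, 0.542, 0.582] [ 0.46  0.34 -0.82]
B -18 [0.265, 0.274, 0.298] [ 0.49 -0.28 -0.82]
B -14 [0.169, 0.187, 0.224] [ 0.5  -0.21 -0.84]
B -10 [0.076, 0.124, 0.183] [ 0.5  -0.14 -0.85]
B -5 [0.068, 0.142, 0.21] [ 0.5  -0.06 -0.86]
B 0 [0.184, 0.24, 0.297] [ 0.5   0.03 -0.87]
B 5 [0.303, 0.354, 0.405] [ 0.49  0.12 -0.86]
B 10 [0.42, 0.47, 0.518] [ 0.48  0.2  -0.85]
B 14 [0.512, 0.561, 0.607] [ 0.47  0.27 -0.84]
B 18 [0.601, 0.65, 0.695] [ 0.46  0.34 -0.82]
C -18 [0.164, 0.159, 0.182] [ 0.49 -0.28 -0.82]
C -14 [0.066, 0.095, 0.15] [ 0.5  -0.21 -0.84]
C -10 [0.043, 0.118, 0.185] [ 0.5  -0.14 -0.85]
C -5 [0.162, 0.223, 0.282] [ 0.5  -0.06 -0.86]
C 0 [0.284, 0.341, 0.396] [ 0.5   0.03 -0.87]
C 5 [0.404, 0.46, 0.511] [ 0.49  0.12 -0.86]
C 10 [0.52, 0.575, 0.625] [ 0.48  0.2  -0.85]
C 14 [0.611, 0.665, 0.714] [ 0.47  0.27 -0.84]
C 18 [0.7, 0.753, 0.8] [ 0.46  0.34 -0.82]
D -18 [0.065, 0.069, 0.118] [ 0.49 -0.28 -0.82]
D -14 [0.038, 0.108, 0.171] [ 0.5  -0.21 -0.84]
D -10 [0.138, 0.2, 0.258] [ 0.5  -0.14 -0.85]
D -5 [0.262, 0.322, 0.377] [ 0.5  -0.06 -0.86]
D 0 [0.385, 0.444, 0.497] [ 0.5   0.03 -0.87]
D 5 [0.504, 0.563, 0.614] [ 0.49  0.12 -0.86]
D 10 [0.621, 0.678, 0.728] [ 0.48  0.2  -0.85]
D 14 [0.712, 0.768, 0.816] [ 0.47  0.27 -0.84]
D 18 [0.801, 0.855, 0.902] [ 0.46  0.34 -0.82]
(429, 104) [[0.06, 0.47, 1.98, 0.69], [0.06, 0.31, 1.88, 0.95]]
(435, 14) [[-0.14, 0.46, 2.0, 0.68], [-0.14, 0.29, 1.9, 0.95]]
(437, -176) [[-0.55, 0.5, 1.9, 0.73], [-0.55, 0.35, 1.81, 0.98]]
(441, -266) [[-0.69, 0.56, 1.78, 0.8], [-0.69, 0.42, 1.69, 1.03]]
```

```bash
python3 - <<'E'
from h import *
plan([(*tubp("A",h,12),66) for h in (40,15,0)])
E
```

```text
[0.02, 0.015, 0.147, -0.099, 0.2, -0.01] jaw 0.43 
[0.02, 0.028, 0.271, -0.099, 0.2, -0.01] jaw 0.43 
[0.02, 0.036, 0.346, -0.099, 0.2, -0.01] jaw 0.43
```

Request:
send_rows([
  {"x": 0.02,"y": 0.015,"z": 0.147,"ax": -0.099,"ay": 0.2,"az": -0.01,"jaw": 0.43},
  {"x": 0.02,"y": 0.015,"z": 0.147,"ax": -0.099,"ay": 0.2,"az": -0.01,"jaw": 0.43},
  {"x": 0.02,"y": 0.015,"z": 0.147,"ax": -0.099,"ay": 0.2,"az": -0.01,"jaw": 0.43},
  {"x": 0.02,"y": 0.015,"z": 0.147,"ax": -0.099,"ay": 0.2,"az": -0.01,"jaw": 0.43},
  {"x": 0.02,"y": 0.015,"z": 0.147,"ax": -0.099,"ay": 0.2,"az": -0.01,"jaw": 0.43},
  {"x": 0.02,"y": 0.028,"z": 0.271,"ax": -0.099,"ay": 0.2,"az": -0.01,"jaw": 0.43},
  {"x": 0.02,"y": 0.036,"z": 0.346,"ax": -0.099,"ay": 0.2,"az": -0.01,"jaw": 0.43},
  {"x": 0.02,"y": 0.036,"z": 0.346,"ax": -0.099,"ay": 0.2,"az": -0.01,"jaw": 0.43},
  {"x": 0.02,"y": 0.036,"z": 0.346,"ax": -0.099,"ay": 0.2,"az": -0.01,"jaw": 0.43},
  {"x": 0.02,"y": 0.036,"z": 0.346,"ax": -0.099,"ay": 0.2,"az": -0.01,"jaw": 0.43},
])

```text
time: 8.2
tool_pos: [548.0, 62.0, 62.9]
tcp_rot: [2.608, -0.181, 1.74]
contact_force: [-0.0, -0.0, 0.7]
grip_width: 65.7
finger_force: 0.0
```

```bash
python3 - <<'E'
from h import *
force(4)
o=bot.get_obs();p,R=load();print(o["tool_pos"],p,(R.inv()*Ro.from_euler("xyz",o["tcp_rot"])).magnitude(),o["joint_positions"].round(2))
a,_=bot.capture("side");b,_=bot.capture("scene")
a=cv2.resize(a[120:260,190:340],(450,420));b=cv2.resize(b[120:240,180:280],(350,420))
cv2.imwrite("pics/s3.png",np.hstack([a,b])[:,:,::-1])
plan([(*tubp("A",0,12),0)]);plan([(*tubp("A",70,12),0)])
E
```

```text
F [-0.39 -0.13 -0.31] se [0.14 0.21 0.21]
[548.03664902  61.80821349  62.62144284] [547.90469108  61.87231291  62.24545934] 0.0006455724415406048 [-0.23  0.46  2.11  1.25  0.37 -1.5 ]
[-0.0, 0.0, -0.0, -0.0, -0.0, -0.0] jaw -1.0 
[0.073, 0.0, -0.343, -0.0, -0.0, -0.0] jaw -1.0
```

View pics/s3.png

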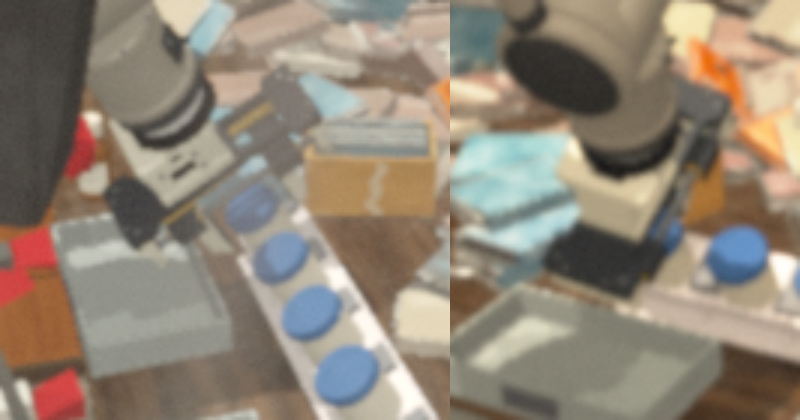

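The left panel shows the fingers straddling the first tub at (250,207), with no contact force. I'll close the gripper.

Request:
send_rows([
  {"x": 0,"y": 0,"z": 0,"ax": 0,"ay": 0,"az": 0,"jaw": -1},
  {"x": 0,"y": 0,"z": 0,"ax": 0,"ay": 0,"az": 0,"jaw": -1},
  {"x": 0,"y": 0,"z": 0,"ax": 0,"ay": 0,"az": 0,"jaw": -1},
  {"x": 0,"y": 0,"z": 0,"ax": 0,"ay": 0,"az": 0,"jaw": -1},
  {"x": 0,"y": 0,"z": 0,"ax": 0,"ay": 0,"az": 0,"jaw": -1},
  {"x": 0,"y": 0,"z": 0,"ax": 0,"ay": 0,"az": 0,"jaw": -1},
  {"x": 0,"y": 0,"z": 0,"ax": 0,"ay": 0,"az": 0,"jaw": -1},
  {"x": 0,"y": 0,"z": 0,"ax": 0,"ay": 0,"az": 0,"jaw": -1},
  {"x": 0,"y": 0,"z": 0,"ax": 0,"ay": 0,"az": 0,"jaw": -1},
  {"x": 0,"y": 0,"z": 0,"ax": 0,"ay": 0,"az": 0,"jaw": -1},
])

```text
time: 9.75
tool_pos: [548.0, 61.9, 62.2]
tcp_rot: [2.609, -0.181, 1.74]
contact_force: [-0.9, -0.4, 0.5]
grip_width: 48.8
finger_force: 30.0
```

Request:
send_rows([
  {"x": 0.01,"y": 0,"z": -0.05,"ax": 0,"ay": 0,"az": 0,"jaw": -1},
  {"x": 0.02,"y": 0,"z": -0.1,"ax": 0,"ay": 0,"az": 0,"jaw": -1},
  {"x": 0.041,"y": 0,"z": -0.2,"ax": 0,"ay": 0,"az": 0,"jaw": -1},
  {"x": 0.073,"y": 0,"z": -0.343,"ax": 0,"ay": 0,"az": 0,"jaw": -1},
  {"x": 0.073,"y": 0,"z": -0.343,"ax": 0,"ay": 0,"az": 0,"jaw": -1},
  {"x": 0.073,"y": 0,"z": -0.343,"ax": 0,"ay": 0,"az": 0,"jaw": -1},
  {"x": 0.073,"y": 0,"z": -0.343,"ax": 0,"ay": 0,"az": 0,"jaw": -1},
  {"x": 0.073,"y": 0,"z": -0.343,"ax": 0,"ay": 0,"az": 0,"jaw": -1},
  {"x": 0.073,"y": 0,"z": -0.343,"ax": 0,"ay": 0,"az": 0,"jaw": -1},
  {"x": 0.073,"y": 0,"z": -0.343,"ax": 0,"ay": 0,"az": 0,"jaw": -1},
])

```text
time: 11.0
tool_pos: [513.0, 59.6, 122.8]
tcp_rot: [2.609, -0.181, 1.74]
contact_force: [0.0, -0.0, -1.2]
grip_width: 48.4
finger_force: 30.0
```

```bash
python3 - <<'E'
from h import *
force(10);o=bot.get_obs();print(o["tool_pos"],load()[0],o["grip_width"],o["time"])
E
```

```text
F [ 0.13 -0.01 -0.67] se [0.13 0.19 0.15]
[513.04531713  59.62501699 123.0383248 ] [512.93229659  59.6644889  123.00051786] 48.21301344883352 11.5
```

Tub A reads −0.67 N, so it is light and goes in the shallow tray.

```bash
python3 - <<'E'
from k import *
plan([(*place(450,60,110,12),0),(*place(450,-110,110,12),0)])
plan([(*place(441,-266,70,12),0),(*place(441,-266,8,12),0)])
for z in(8,70):print(bend(*place(441,-266,z,12)))
E
```

```text
[0.089, -0.228, -0.219, 0.489, -0.0, 0.104] jaw -1.0 
[-0.735, -0.275, -0.421, 0.489, -0.0, 0.104] jaw -1.0 
[-0.801, -0.094, 0.034, -0.0, -0.0, -0.0] jaw -1.0 
[-0.865, -0.094, 0.337, -0.0, -0.0, -0.0] jaw -1.0 
(np.float64(-0.7739896978142434), np.float64(0.618116846523734), np.float64(1.6749729138654792), np.float64(1.0112353313833993))
(np.float64(-0.7739896978142434), np.float64(0.5306937478025271), np.float64(1.623397922510418), np.float64(1.1484848107153782))
```

Request:
send_rows([
  {"x": 0.089,"y": -0.228,"z": -0.219,"ax": 0.489,"ay": 0,"az": 0.104,"jaw": -1},
  {"x": 0.089,"y": -0.228,"z": -0.219,"ax": 0.489,"ay": 0,"az": 0.104,"jaw": -1},
  {"x": 0.089,"y": -0.228,"z": -0.219,"ax": 0.489,"ay": 0,"az": 0.104,"jaw": -1},
  {"x": 0.089,"y": -0.228,"z": -0.219,"ax": 0.489,"ay": 0,"az": 0.104,"jaw": -1},
  {"x": -0.2,"y": -0.244,"z": -0.29,"ax": 0.489,"ay": 0,"az": 0.104,"jaw": -1},
  {"x": -0.45,"y": -0.259,"z": -0.352,"ax": 0.489,"ay": 0,"az": 0.104,"jaw": -1},
  {"x": -0.735,"y": -0.275,"z": -0.421,"ax": 0.489,"ay": 0,"az": 0.104,"jaw": -1},
  {"x": -0.735,"y": -0.275,"z": -0.421,"ax": 0.489,"ay": 0,"az": 0.104,"jaw": -1},
  {"x": -0.735,"y": -0.275,"z": -0.421,"ax": 0.489,"ay": 0,"az": 0.104,"jaw": -1},
  {"x": -0.735,"y": -0.275,"z": -0.421,"ax": 0.489,"ay": 0,"az": 0.104,"jaw": -1},
])

```text
time: 12.75
tool_pos: [449.6, -104.8, 140.3]
tcp_rot: [-3.141, -0.21, 1.635]
contact_force: [0.1, 0.1, -1.2]
grip_width: 48.6
finger_force: 30.0
```

Request:
send_rows([
  {"x": -0.3,"y": -0.035,"z": 0.013,"ax": 0,"ay": 0,"az": 0,"jaw": -1},
  {"x": -0.6,"y": -0.07,"z": 0.025,"ax": 0,"ay": 0,"az": 0,"jaw": -1},
  {"x": -0.801,"y": -0.094,"z": 0.034,"ax": 0,"ay": 0,"az": 0,"jaw": -1},
  {"x": -0.801,"y": -0.094,"z": 0.034,"ax": 0,"ay": 0,"az": 0,"jaw": -1},
  {"x": -0.825,"y": -0.094,"z": 0.15,"ax": 0,"ay": 0,"az": 0,"jaw": -1},
  {"x": -0.845,"y": -0.094,"z": 0.25,"ax": 0,"ay": 0,"az": 0,"jaw": -1},
  {"x": -0.86,"y": -0.094,"z": 0.315,"ax": 0,"ay": 0,"az": 0,"jaw": -1},
  {"x": -0.865,"y": -0.094,"z": 0.337,"ax": 0,"ay": 0,"az": 0,"jaw": -1},
  {"x": -0.865,"y": -0.094,"z": 0.337,"ax": 0,"ay": 0,"az": 0,"jaw": -1},
  {"x": -0.865,"y": -0.094,"z": 0.337,"ax": 0,"ay": 0,"az": 0,"jaw": -1},
])

```text
time: 14.0
tool_pos: [441.2, -262.2, 39.1]
tcp_rot: [3.141, -0.209, 1.634]
contact_force: [-0.0, -0.5, -1.2]
grip_width: 48.7
finger_force: 30.0
```

```bash
python3 - <<'E'
from h import *
force(4);o=bot.get_obs();p,R=load();print(o["tool_pos"],p,(R.inv()*Ro.from_euler("xyz",o["tcp_rot"])).as_rotvec(),o["time"])
a,_=bot.capture("side");cv2.imwrite("pics/s4.png",cv2.resize(a[190:350,200:380,::-1],None,fx=3,fy=3))
plan([(*place(441,-266,z,12),0) for z in(6,5,4,3.5)])
E
```

```text
F [ 0.06 -0.43 -0.77] se [0.28 0.19 0.18]
[ 440.90810628 -262.25120252   38.7585548 ] [ 440.70565142 -262.00570284   38.41425874] [-5.88493168e-04 -5.73974432e-04  6.56371647e-05] 14.2
[-0.002, 0.0, 0.01, -0.0, -0.0, -0.0] jaw -1.0 
[-0.003, 0.0, 0.015, -0.0, -0.0, -0.0] jaw -1.0 
[-0.004, 0.0, 0.02, -0.0, -0.0, -0.0] jaw -1.0 
[-0.005, 0.0, 0.022, -0.0, -0.0, -0.0] jaw -1.0
```

View pics/s4.png

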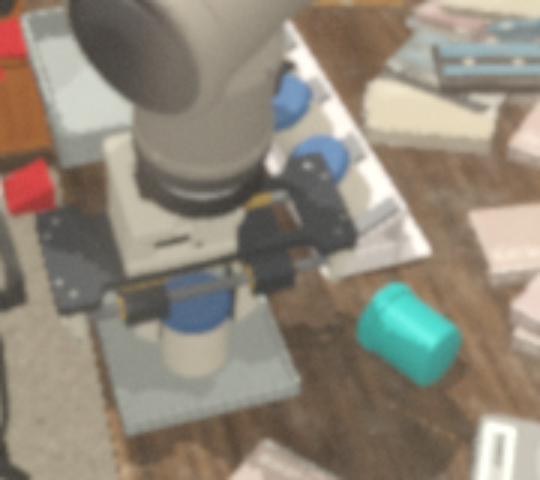

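The tub hangs upright over the shallow tray at (197,335). I'll lower it onto the floor slowly.

Request:
send_rows([
  {"x": -0.002,"y": 0,"z": 0.01,"ax": 0,"ay": 0,"az": 0,"jaw": -1},
  {"x": -0.003,"y": 0,"z": 0.015,"ax": 0,"ay": 0,"az": 0,"jaw": -1},
  {"x": -0.004,"y": 0,"z": 0.018,"ax": 0,"ay": 0,"az": 0,"jaw": -1},
  {"x": -0.004,"y": 0,"z": 0.02,"ax": 0,"ay": 0,"az": 0,"jaw": -1},
  {"x": -0.004,"y": 0,"z": 0.02,"ax": 0,"ay": 0,"az": 0,"jaw": -1},
  {"x": -0.005,"y": 0,"z": 0.022,"ax": 0,"ay": 0,"az": 0,"jaw": -1},
  {"x": -0.005,"y": 0,"z": 0.022,"ax": 0,"ay": 0,"az": 0,"jaw": -1},
  {"x": -0.005,"y": 0,"z": 0.022,"ax": 0,"ay": 0,"az": 0,"jaw": -1},
  {"x": -0.005,"y": 0,"z": 0.022,"ax": 0,"ay": 0,"az": 0,"jaw": -1},
  {"x": -0.005,"y": 0,"z": 0.022,"ax": 0,"ay": 0,"az": 0,"jaw": -1},
])

```text
time: 15.5
tool_pos: [440.8, -262.1, 33.9]
tcp_rot: [-3.141, -0.21, 1.634]
contact_force: [1.2, 0.1, -0.7]
grip_width: 48.9
finger_force: 30.0
```

```bash
python3 - <<'E'
from h import *
force(4);o=bot.get_obs();print(o["tool_pos"],load()[0])
plan([(*place(441,-266,z,12),0) for z in(2.5,1.5,.5)])
E
```

```text
F [-0.13 -0.23 -0.77] se [0.09 0.39 0.15]
[ 440.77122647 -262.11519315   33.88521259] [ 440.70791681 -262.06775035   33.90248027]
[-0.001, 0.0, 0.005, -0.0, -0.0, -0.0] jaw -1.0 
[-0.002, 0.0, 0.01, -0.0, -0.0, -0.0] jaw -1.0 
[-0.003, 0.0, 0.015, -0.0, -0.0, -0.0] jaw -1.0
```

Request:
send_rows([
  {"x": -0.001,"y": 0,"z": 0.003,"ax": 0,"ay": 0,"az": 0,"jaw": -1},
  {"x": -0.001,"y": 0,"z": 0.005,"ax": 0,"ay": 0,"az": 0,"jaw": -1},
  {"x": -0.001,"y": 0,"z": 0.005,"ax": 0,"ay": 0,"az": 0,"jaw": -1},
  {"x": -0.001,"y": 0,"z": 0.007,"ax": 0,"ay": 0,"az": 0,"jaw": -1},
  {"x": -0.001,"y": 0,"z": 0.007,"ax": 0,"ay": 0,"az": 0,"jaw": -1},
  {"x": -0.001,"y": 0,"z": 0.007,"ax": 0,"ay": 0,"az": 0,"jaw": -1},
  {"x": -0.001,"y": 0,"z": 0.007,"ax": 0,"ay": 0,"az": 0,"jaw": -1},
  {"x": -0.001,"y": 0,"z": 0.007,"ax": 0,"ay": 0,"az": 0,"jaw": -1},
  {"x": -0.001,"y": 0,"z": 0.007,"ax": 0,"ay": 0,"az": 0,"jaw": -1},
  {"x": -0.001,"y": 0,"z": 0.007,"ax": 0,"ay": 0,"az": 0,"jaw": -1},
])

```text
time: 16.95
tool_pos: [440.8, -262.2, 33.5]
tcp_rot: [3.141, -0.209, 1.634]
contact_force: [-2.3, 1.0, 9.0]
grip_width: 48.4
finger_force: 30.0
```

```bash
python3 - <<'E'
from h import *
force(4);o=bot.get_obs();print(o["tool_pos"])
E
```

```text
F [-2.5   0.89  9.4 ] se [0.15 0.06 0.23]
[ 440.83928176 -262.12928552   33.52826396]
```

```bash
python3 - <<'E'
from h import *
p,R=load();p0,_=p,R
# actual command: previous cmd (z 3.5) + (-.001,0,.007)
c=place(441,-266,3.5,12);R=c[1];p=np.array([440.70791681,-262.06775035,33.90248027])+R.apply(np.array([-.001,0,.007])*200)
json.dump({"p":p.tolist(),"q":R.as_quat().tolist()},open("cmd.json","w"));print(p)
plan([(p,R,66),(p+[0,0,50],R,66),(p+[0,0,100],R,66),(*tubp("D",70,0),66)])
plan([(*tubp("D",h,0),66) for h in (35,15,0)])
plan([(*tubp("D",70,0),0)])
E
```

```text
[ 440.70190764 -261.97249285   32.49149129]
[0.0, 0.0, 0.0, 0.0, 0.0, 0.0] jaw 0.43 
[0.052, 0.0, -0.245, 0.0, 0.0, 0.0] jaw 0.43 
[0.104, 0.0, -0.489, 0.0, 0.0, 0.0] jaw 0.43 
[0.486, 0.463, -0.357, -0.498, -0.195, -0.052] jaw 0.43 
[-0.001, 0.0, 0.175, -0.0, -0.0, -0.0] jaw 0.43 
[-0.001, 0.0, 0.275, -0.0, -0.0, -0.0] jaw 0.43 
[-0.001, 0.0, 0.35, -0.0, -0.0, -0.0] jaw 0.43 
[0.0, 0.0, -0.35, -0.0, -0.0, -0.0] jaw -1.0
```

Request:
send_rows([
  {"x": 0,"y": 0,"z": 0,"ax": 0,"ay": 0,"az": 0,"jaw": 0.43},
  {"x": 0,"y": 0,"z": 0,"ax": 0,"ay": 0,"az": 0,"jaw": 0.43},
  {"x": 0,"y": 0,"z": 0,"ax": 0,"ay": 0,"az": 0,"jaw": 0.43},
  {"x": 0.052,"y": 0,"z": -0.245,"ax": 0,"ay": 0,"az": 0,"jaw": 0.43},
  {"x": 0.104,"y": 0,"z": -0.489,"ax": 0,"ay": 0,"az": 0,"jaw": 0.43},
  {"x": 0.486,"y": 0.463,"z": -0.357,"ax": -0.498,"ay": -0.195,"az": -0.052,"jaw": 0.43},
  {"x": 0.486,"y": 0.463,"z": -0.357,"ax": -0.498,"ay": -0.195,"az": -0.052,"jaw": 0.43},
  {"x": 0.486,"y": 0.463,"z": -0.357,"ax": -0.498,"ay": -0.195,"az": -0.052,"jaw": 0.43},
  {"x": 0.486,"y": 0.463,"z": -0.357,"ax": -0.498,"ay": -0.195,"az": -0.052,"jaw": 0.43},
  {"x": 0.486,"y": 0.463,"z": -0.357,"ax": -0.498,"ay": -0.195,"az": -0.052,"jaw": 0.43},
])

```text
time: 18.4
tool_pos: [527.5, -175.6, 122.2]
tcp_rot: [2.62, -0.002, 1.633]
contact_force: [0.7, 0.5, 0.5]
grip_width: 65.7
finger_force: 0.0
```

```bash
python3 - <<'E'
from h import *
o=bot.get_obs();print(o["tool_pos"],o["tcp_rot"],tubp("D",70,0)[0],RT.as_euler("xyz"),o["grip_width"])
a,_=bot.capture("side");cv2.imwrite("pics/s5.png",cv2.resize(a[190:350,200:380,::-1],None,fx=3,fy=3))
E
```

```text
[ 527.47106821 -175.55863986  122.1957207 ] [ 2.61958361e+00 -1.85272664e-03  1.63342131e+00] [ 528.04415348 -176.18639583  122.60351733] [2.61799388 0.         1.63379633] 65.65856199167112
```

View pics/s5.png

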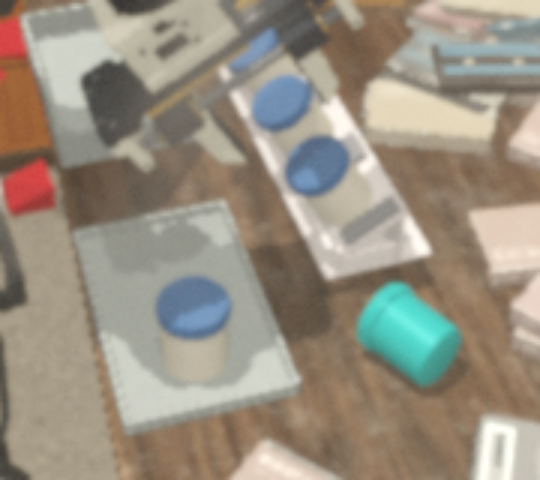

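Tub A stands upright in the shallow tray at (193,330). The gripper is now above tub D.

Request:
send_rows([
  {"x": -0.001,"y": 0,"z": 0.175,"ax": 0,"ay": 0,"az": 0,"jaw": 0.43},
  {"x": -0.001,"y": 0,"z": 0.275,"ax": 0,"ay": 0,"az": 0,"jaw": 0.43},
  {"x": -0.001,"y": 0,"z": 0.35,"ax": 0,"ay": 0,"az": 0,"jaw": 0.43},
  {"x": -0.001,"y": 0,"z": 0.35,"ax": 0,"ay": 0,"az": 0,"jaw": 0.43},
  {"x": -0.001,"y": 0,"z": 0.35,"ax": 0,"ay": 0,"az": 0,"jaw": -1},
  {"x": -0.001,"y": 0,"z": 0.35,"ax": 0,"ay": 0,"az": 0,"jaw": -1},
  {"x": -0.001,"y": 0,"z": 0.35,"ax": 0,"ay": 0,"az": 0,"jaw": -1},
  {"x": -0.001,"y": 0,"z": 0.35,"ax": 0,"ay": 0,"az": 0,"jaw": -1},
  {"x": -0.001,"y": 0,"z": 0.35,"ax": 0,"ay": 0,"az": 0,"jaw": -1},
  {"x": -0.001,"y": 0,"z": 0.35,"ax": 0,"ay": 0,"az": 0,"jaw": -1},
])

```text
time: 19.7
tool_pos: [563.1, -174.4, 62.5]
tcp_rot: [2.618, -0.0, 1.633]
contact_force: [-4.0, -0.3, 5.1]
grip_width: 48.8
finger_force: 30.0
```

Request:
send_rows([
  {"x": 0,"y": 0,"z": -0.05,"ax": 0,"ay": 0,"az": 0,"jaw": -1},
  {"x": 0,"y": 0,"z": -0.1,"ax": 0,"ay": 0,"az": 0,"jaw": -1},
  {"x": 0,"y": 0,"z": -0.2,"ax": 0,"ay": 0,"az": 0,"jaw": -1},
  {"x": 0,"y": 0,"z": -0.35,"ax": 0,"ay": 0,"az": 0,"jaw": -1},
  {"x": 0,"y": 0,"z": -0.35,"ax": 0,"ay": 0,"az": 0,"jaw": -1},
  {"x": 0,"y": 0,"z": -0.35,"ax": 0,"ay": 0,"az": 0,"jaw": -1},
  {"x": 0,"y": 0,"z": -0.35,"ax": 0,"ay": 0,"az": 0,"jaw": -1},
  {"x": 0,"y": 0,"z": -0.35,"ax": 0,"ay": 0,"az": 0,"jaw": -1},
  {"x": 0,"y": 0,"z": -0.35,"ax": 0,"ay": 0,"az": 0,"jaw": -1},
  {"x": 0,"y": 0,"z": -0.35,"ax": 0,"ay": 0,"az": 0,"jaw": -1},
])

```text
time: 20.95
tool_pos: [528.2, -176.2, 122.3]
tcp_rot: [2.619, -0.001, 1.634]
contact_force: [-0.0, -0.8, -3.0]
grip_width: 48.3
finger_force: 30.0
```

```bash
python3 - <<'E'
from h import *
force(8);o=bot.get_obs();print(o["tool_pos"],load()[0],o["time"],o["grip_width"])
E
cp cmd.json c0.json
python3 - <<'E'
from h import *
print("light");plan([(*place(440,-176,70,0),0),(*place(440,-176,12,0),0),(*place(440,-176,4,0),0)])
import shutil;shutil.copy("c0.json","cmd.json")
print("heavy");plan([(*place(445,-176,110,0),0),(*place(445,-30,110,0),0)]);plan([(*place(429,104,70,0),0),(*place(429,104,10,0),0),(*place(429,104,4,0),0)])
E
```

```text
F [ 0.05 -0.07 -2.79] se [0.19 0.13 0.22]
[ 528.17666345 -176.33080781  122.53751496] [ 528.079536   -176.27027105  122.54014682] 21.35 48.664611791112286
light
[0.029, -0.437, -0.122, 0.5, -0.0, -0.0] jaw -1.0 
[0.029, -0.582, 0.129, 0.5, -0.0, -0.0] jaw -1.0 
[0.029, -0.602, 0.164, 0.5, -0.0, -0.0] jaw -1.0 
heavy
[0.027, -0.315, -0.283, 0.5, -0.0, -0.0] jaw -1.0 
[0.756, -0.276, -0.26, 0.5, -0.0, -0.0] jaw -1.0 
[0.674, -0.037, 0.201, -0.0, -0.0, -0.0] jaw -1.0 
[0.673, -0.037, 0.501, -0.0, -0.0, -0.0] jaw -1.0 
[0.673, -0.037, 0.531, -0.0, -0.0, -0.0] jaw -1.0
```

Tub D reads −2.79 N, so it is heavy and goes in the deep tray.

Request:
send_rows([
  {"x": 0.027,"y": -0.315,"z": -0.283,"ax": 0.5,"ay": 0,"az": 0,"jaw": -1},
  {"x": 0.027,"y": -0.315,"z": -0.283,"ax": 0.5,"ay": 0,"az": 0,"jaw": -1},
  {"x": 0.027,"y": -0.315,"z": -0.283,"ax": 0.5,"ay": 0,"az": 0,"jaw": -1},
  {"x": 0.027,"y": -0.315,"z": -0.283,"ax": 0.5,"ay": 0,"az": 0,"jaw": -1},
  {"x": 0.27,"y": -0.3,"z": -0.275,"ax": 0.5,"ay": 0,"az": 0,"jaw": -1},
  {"x": 0.51,"y": -0.29,"z": -0.268,"ax": 0.5,"ay": 0,"az": 0,"jaw": -1},
  {"x": 0.756,"y": -0.276,"z": -0.26,"ax": 0.5,"ay": 0,"az": 0,"jaw": -1},
  {"x": 0.756,"y": -0.276,"z": -0.26,"ax": 0.5,"ay": 0,"az": 0,"jaw": -1},
  {"x": 0.756,"y": -0.276,"z": -0.26,"ax": 0.5,"ay": 0,"az": 0,"jaw": -1},
  {"x": 0.756,"y": -0.276,"z": -0.26,"ax": 0.5,"ay": 0,"az": 0,"jaw": -1},
])

```text
time: 22.6
tool_pos: [445.1, -31.0, 139.9]
tcp_rot: [-3.142, -0.001, 1.632]
contact_force: [-0.5, 0.3, -2.2]
grip_width: 48.7
finger_force: 30.0
```

Request:
send_rows([
  {"x": 0.25,"y": -0.014,"z": 0.075,"ax": 0,"ay": 0,"az": 0,"jaw": -1},
  {"x": 0.5,"y": -0.028,"z": 0.15,"ax": 0,"ay": 0,"az": 0,"jaw": -1},
  {"x": 0.674,"y": -0.037,"z": 0.201,"ax": 0,"ay": 0,"az": 0,"jaw": -1},
  {"x": 0.674,"y": -0.037,"z": 0.201,"ax": 0,"ay": 0,"az": 0,"jaw": -1},
  {"x": 0.673,"y": -0.037,"z": 0.32,"ax": 0,"ay": 0,"az": 0,"jaw": -1},
  {"x": 0.673,"y": -0.037,"z": 0.43,"ax": 0,"ay": 0,"az": 0,"jaw": -1},
  {"x": 0.673,"y": -0.037,"z": 0.501,"ax": 0,"ay": 0,"az": 0,"jaw": -1},
  {"x": 0.673,"y": -0.037,"z": 0.52,"ax": 0,"ay": 0,"az": 0,"jaw": -1},
  {"x": 0.673,"y": -0.037,"z": 0.531,"ax": 0,"ay": 0,"az": 0,"jaw": -1},
  {"x": 0.673,"y": -0.037,"z": 0.531,"ax": 0,"ay": 0,"az": 0,"jaw": -1},
])

```text
time: 23.85
tool_pos: [429.7, 103.5, 34.6]
tcp_rot: [3.141, -0.001, 1.633]
contact_force: [-0.5, 1.3, -2.2]
grip_width: 48.4
finger_force: 30.0
```

Request:
send_rows([
  {"x": 0,"y": 0,"z": 0.003,"ax": 0,"ay": 0,"az": 0,"jaw": -1},
  {"x": 0,"y": 0,"z": 0.005,"ax": 0,"ay": 0,"az": 0,"jaw": -1},
  {"x": 0,"y": 0,"z": 0.006,"ax": 0,"ay": 0,"az": 0,"jaw": -1},
  {"x": 0,"y": 0,"z": 0.006,"ax": 0,"ay": 0,"az": 0,"jaw": -1},
  {"x": 0,"y": 0,"z": 0.006,"ax": 0,"ay": 0,"az": 0,"jaw": -1},
  {"x": 0,"y": 0,"z": 0.006,"ax": 0,"ay": 0,"az": 0,"jaw": -1},
  {"x": 0,"y": 0,"z": 0.006,"ax": 0,"ay": 0,"az": 0,"jaw": -1},
  {"x": 0,"y": 0,"z": 0.006,"ax": 0,"ay": 0,"az": 0,"jaw": -1},
  {"x": 0,"y": 0,"z": 0.006,"ax": 0,"ay": 0,"az": 0,"jaw": -1},
  {"x": 0,"y": 0,"z": 0.006,"ax": 0,"ay": 0,"az": 0,"jaw": -1},
])

```text
time: 25.1
tool_pos: [429.8, 103.4, 34.2]
tcp_rot: [3.14, 0.0, 1.634]
contact_force: [-2.5, -5.2, 12.1]
grip_width: 48.6
finger_force: 30.0
```

```bash
python3 - <<'E'
from h import *
force(3);o=bot.get_obs();print(o["tool_pos"],load()[0],o["tcp_rot"],o["time"])
E
```

```text
F [-2.58 -4.93 12.36] se [0.21 0.11 0.18]
[429.85636438 103.44591361  34.22816382] [429.08703158 103.91600965  33.93155296] [3.13994341e+00 9.70685865e-05 1.63423966e+00] 25.25
```

Set down. Next I'll release, then go to tub B.

```bash
cat > nxt.py <<'E'
from k import *
import sys
k,f,dz=sys.argv[1],float(sys.argv[2]),float(sys.argv[3])
p,R=load();p=p+R.apply([0,0,dz*200])
json.dump({"p":p.tolist(),"q":R.as_quat().tolist()},open("cmd.json","w"))
plan([(p+[0,0,50],R,66),(p+[0,0,100],R,66),(*tubp(k,70,f),66)])
print("descend");plan([(*tubp(k,h,f),66) for h in (35,15,0)])
print("lift");plan([(*tubp(k,h,f),0) for h in (10,20,40,70)])
print([bend(*tubp(k,h,f))[3] for h in (0,70)])
E
python3 nxt.py B 8 0.006
```

```text
[0.0, -0.0, -0.25, 0.0, 0.0, 0.0] jaw 0.43 
[0.0, -0.0, -0.5, 0.0, 0.0, 0.0] jaw 0.43 
[-0.641, 0.404, -0.451, -0.499, 0.13, -0.035] jaw 0.43 
descend
[-0.025, 0.0, 0.174, -0.0, -0.0, -0.0] jaw 0.43 
[-0.039, 0.0, 0.273, -0.0, -0.0, -0.0] jaw 0.43 
[-0.049, 0.0, 0.347, -0.0, -0.0, -0.0] jaw 0.43 
lift
[0.007, 0.0, -0.049, -0.0, -0.0, -0.0] jaw -1.0 
[0.014, 0.0, -0.099, -0.0, -0.0, -0.0] jaw -1.0 
[0.028, 0.0, -0.198, -0.0, -0.0, -0.0] jaw -1.0 
[0.049, 0.0, -0.346, -0.0, -0.0, -0.0] jaw -1.0 
[np.float64(0.37374535750823706), np.float64(0.47270746646415335)]
```

Request:
send_rows([
  {"x": 0,"y": 0,"z": 0,"ax": 0,"ay": 0,"az": 0,"jaw": 0.43},
  {"x": 0,"y": 0,"z": 0,"ax": 0,"ay": 0,"az": 0,"jaw": 0.43},
  {"x": 0,"y": 0,"z": 0,"ax": 0,"ay": 0,"az": 0,"jaw": 0.43},
  {"x": 0,"y": 0,"z": -0.25,"ax": 0,"ay": 0,"az": 0,"jaw": 0.43},
  {"x": 0,"y": 0,"z": -0.5,"ax": 0,"ay": 0,"az": 0,"jaw": 0.43},
  {"x": -0.641,"y": 0.404,"z": -0.451,"ax": -0.499,"ay": 0.13,"az": -0.035,"jaw": 0.43},
  {"x": -0.641,"y": 0.404,"z": -0.451,"ax": -0.499,"ay": 0.13,"az": -0.035,"jaw": 0.43},
  {"x": -0.641,"y": 0.404,"z": -0.451,"ax": -0.499,"ay": 0.13,"az": -0.035,"jaw": 0.43},
  {"x": -0.641,"y": 0.404,"z": -0.451,"ax": -0.499,"ay": 0.13,"az": -0.035,"jaw": 0.43},
  {"x": -0.641,"y": 0.404,"z": -0.451,"ax": -0.499,"ay": 0.13,"az": -0.035,"jaw": 0.43},
])

```text
time: 26.5
tool_pos: [517.7, -20.3, 122.5]
tcp_rot: [2.613, -0.121, 1.702]
contact_force: [0.2, 0.1, -0.8]
grip_width: 65.6
finger_force: 0.0
```

```bash
python3 - <<'E'
from h import *
o=bot.get_obs();print(o["tool_pos"],o["tcp_rot"],tubp("B",70,8)[0],(RT*phi(8)).as_euler("xyz"),o["grip_width"])
a,_=bot.capture("side");b,_=bot.capture("scene")
a=cv2.resize(a[150:310,200:350],(400,427));b=cv2.resize(b[160:280,160:270],(391,427))
cv2.imwrite("pics/s6.png",np.hstack([a,b])[:,:,::-1])
E
```

```text
[517.74480284 -20.25362074 122.49134931] [ 2.6132215  -0.1211452   1.70168162] [517.88540353 -19.05317348 122.76365122] [ 2.61374887 -0.12082118  1.70395142] 65.6259910389962
```

View pics/s6.png

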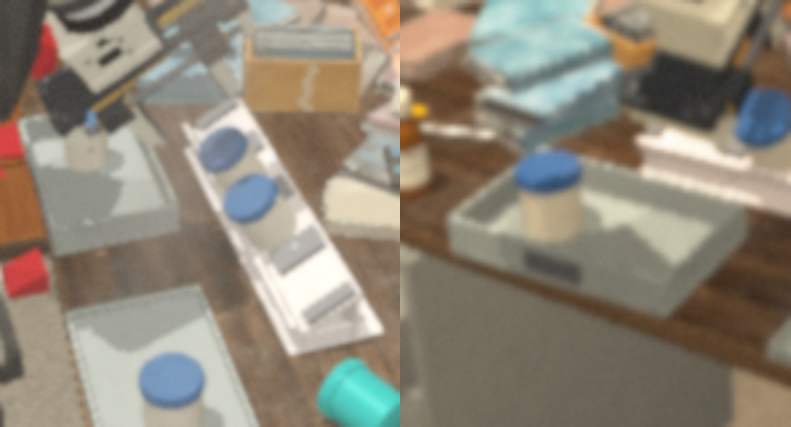

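The right panel shows tub D standing upright in the deep tray at (548,195), with tubs B and C still racked. I'll grasp B now.

Request:
send_rows([
  {"x": -0.025,"y": 0,"z": 0.174,"ax": 0,"ay": 0,"az": 0,"jaw": 0.43},
  {"x": -0.039,"y": 0,"z": 0.273,"ax": 0,"ay": 0,"az": 0,"jaw": 0.43},
  {"x": -0.049,"y": 0,"z": 0.347,"ax": 0,"ay": 0,"az": 0,"jaw": 0.43},
  {"x": -0.049,"y": 0,"z": 0.347,"ax": 0,"ay": 0,"az": 0,"jaw": 0.43},
  {"x": -0.049,"y": 0,"z": 0.347,"ax": 0,"ay": 0,"az": 0,"jaw": -1},
  {"x": -0.049,"y": 0,"z": 0.347,"ax": 0,"ay": 0,"az": 0,"jaw": -1},
  {"x": -0.049,"y": 0,"z": 0.347,"ax": 0,"ay": 0,"az": 0,"jaw": -1},
  {"x": -0.049,"y": 0,"z": 0.347,"ax": 0,"ay": 0,"az": 0,"jaw": -1},
  {"x": -0.049,"y": 0,"z": 0.347,"ax": 0,"ay": 0,"az": 0,"jaw": -1},
  {"x": -0.049,"y": 0,"z": 0.347,"ax": 0,"ay": 0,"az": 0,"jaw": -1},
])

```text
time: 27.85
tool_pos: [552.9, -16.8, 62.8]
tcp_rot: [2.613, -0.121, 1.704]
contact_force: [-3.0, 0.7, 6.3]
grip_width: 48.4
finger_force: 30.0
```

Request:
send_rows([
  {"x": 0.007,"y": 0,"z": -0.049,"ax": 0,"ay": 0,"az": 0,"jaw": -1},
  {"x": 0.014,"y": 0,"z": -0.099,"ax": 0,"ay": 0,"az": 0,"jaw": -1},
  {"x": 0.028,"y": 0,"z": -0.198,"ax": 0,"ay": 0,"az": 0,"jaw": -1},
  {"x": 0.049,"y": 0,"z": -0.346,"ax": 0,"ay": 0,"az": 0,"jaw": -1},
  {"x": 0.049,"y": 0,"z": -0.346,"ax": 0,"ay": 0,"az": 0,"jaw": -1},
  {"x": 0.049,"y": 0,"z": -0.346,"ax": 0,"ay": 0,"az": 0,"jaw": -1},
  {"x": 0.049,"y": 0,"z": -0.346,"ax": 0,"ay": 0,"az": 0,"jaw": -1},
  {"x": 0.049,"y": 0,"z": -0.346,"ax": 0,"ay": 0,"az": 0,"jaw": -1},
  {"x": 0.049,"y": 0,"z": -0.346,"ax": 0,"ay": 0,"az": 0,"jaw": -1},
  {"x": 0.049,"y": 0,"z": -0.346,"ax": 0,"ay": 0,"az": 0,"jaw": -1},
])

```text
time: 29.1
tool_pos: [518.0, -19.0, 122.5]
tcp_rot: [2.615, -0.121, 1.704]
contact_force: [0.0, -0.3, -1.1]
grip_width: 48.6
finger_force: 30.0
```

```bash
python3 - <<'E'
from h import *
force(8);o=bot.get_obs();print(o["tool_pos"],load()[0],o["time"],o["grip_width"])
E
cp cmd.json c0.json
python3 - <<'E'
from h import *
import shutil
print("light");plan([(*place(450,-25,110,8),0),(*place(450,-110,110,8),0)]);plan([(*place(440,-176,z,8),0) for z in (70,12,4)])
shutil.copy("cmd.json","cL.json");shutil.copy("c0.json","cmd.json")
print("heavy");plan([(*place(445,-20,110,8),0),(*place(436,14,70,8),0),(*place(436,14,12,8),0),(*place(436,14,4,8),0)])
E
```

```text
F [-0.13 -0.22 -0.57] se [0.18 0.11 0.17]
[517.98338571 -19.0505174  122.74244966] [517.88682919 -18.97212986 122.68040789] 29.5 48.489232830628545
light
[0.039, -0.251, -0.243, 0.495, -0.0, 0.069] jaw -1.0 
[-0.38, -0.274, -0.315, 0.495, -0.0, 0.069] jaw -1.0 
[-0.35, -0.071, 0.153, -0.0, -0.0, 0.0] jaw -1.0 
[-0.391, -0.071, 0.44, -0.0, -0.0, 0.0] jaw -1.0 
[-0.396, -0.071, 0.479, -0.0, -0.0, 0.0] jaw -1.0 
heavy
[0.067, -0.272, -0.251, 0.495, -0.0, 0.069] jaw -1.0 
[0.216, -0.401, -0.072, 0.495, -0.0, 0.069] jaw -1.0 
[0.181, -0.546, 0.177, 0.495, -0.0, 0.069] jaw -1.0 
[0.176, -0.566, 0.211, 0.495, -0.0, 0.069] jaw -1.0
```

Tub B reads −0.57 N, so it is light and goes in the shallow tray.

Request:
send_rows([
  {"x": 0.039,"y": -0.251,"z": -0.243,"ax": 0.495,"ay": 0,"az": 0.069,"jaw": -1},
  {"x": 0.039,"y": -0.251,"z": -0.243,"ax": 0.495,"ay": 0,"az": 0.069,"jaw": -1},
  {"x": 0.039,"y": -0.251,"z": -0.243,"ax": 0.495,"ay": 0,"az": 0.069,"jaw": -1},
  {"x": 0.039,"y": -0.251,"z": -0.243,"ax": 0.495,"ay": 0,"az": 0.069,"jaw": -1},
  {"x": -0.18,"y": -0.263,"z": -0.28,"ax": 0.495,"ay": 0,"az": 0.069,"jaw": -1},
  {"x": -0.38,"y": -0.274,"z": -0.315,"ax": 0.495,"ay": 0,"az": 0.069,"jaw": -1},
  {"x": -0.38,"y": -0.274,"z": -0.315,"ax": 0.495,"ay": 0,"az": 0.069,"jaw": -1},
  {"x": -0.38,"y": -0.274,"z": -0.315,"ax": 0.495,"ay": 0,"az": 0.069,"jaw": -1},
  {"x": -0.38,"y": -0.274,"z": -0.315,"ax": 0.495,"ay": 0,"az": 0.069,"jaw": -1},
  {"x": -0.38,"y": -0.274,"z": -0.315,"ax": 0.495,"ay": 0,"az": 0.069,"jaw": -1},
])

```text
time: 30.75
tool_pos: [450.0, -106.7, 140.2]
tcp_rot: [-3.141, -0.14, 1.635]
contact_force: [1.9, 0.1, -0.1]
grip_width: 48.7
finger_force: 30.0
```

Request:
send_rows([
  {"x": -0.175,"y": -0.035,"z": 0.076,"ax": 0,"ay": 0,"az": 0,"jaw": -1},
  {"x": -0.35,"y": -0.071,"z": 0.153,"ax": 0,"ay": 0,"az": 0,"jaw": -1},
  {"x": -0.35,"y": -0.071,"z": 0.153,"ax": 0,"ay": 0,"az": 0,"jaw": -1},
  {"x": -0.366,"y": -0.071,"z": 0.27,"ax": 0,"ay": 0,"az": 0,"jaw": -1},
  {"x": -0.38,"y": -0.071,"z": 0.37,"ax": 0,"ay": 0,"az": 0,"jaw": -1},
  {"x": -0.391,"y": -0.071,"z": 0.44,"ax": 0,"ay": 0,"az": 0,"jaw": -1},
  {"x": -0.394,"y": -0.071,"z": 0.465,"ax": 0,"ay": 0,"az": 0,"jaw": -1},
  {"x": -0.396,"y": -0.071,"z": 0.479,"ax": 0,"ay": 0,"az": 0,"jaw": -1},
  {"x": -0.396,"y": -0.071,"z": 0.479,"ax": 0,"ay": 0,"az": 0,"jaw": -1},
  {"x": -0.396,"y": -0.071,"z": 0.479,"ax": 0,"ay": 0,"az": 0,"jaw": -1},
])

```text
time: 32.0
tool_pos: [440.2, -173.5, 34.7]
tcp_rot: [3.141, -0.139, 1.634]
contact_force: [0.2, 0.4, -0.2]
grip_width: 48.7
finger_force: 30.0
```

Request:
send_rows([
  {"x": 0,"y": 0,"z": 0.003,"ax": 0,"ay": 0,"az": 0,"jaw": -1},
  {"x": 0,"y": 0,"z": 0.005,"ax": 0,"ay": 0,"az": 0,"jaw": -1},
  {"x": 0,"y": 0,"z": 0.007,"ax": 0,"ay": 0,"az": 0,"jaw": -1},
  {"x": 0,"y": 0,"z": 0.007,"ax": 0,"ay": 0,"az": 0,"jaw": -1},
  {"x": 0,"y": 0,"z": 0.007,"ax": 0,"ay": 0,"az": 0,"jaw": -1},
  {"x": 0,"y": 0,"z": 0.007,"ax": 0,"ay": 0,"az": 0,"jaw": -1},
  {"x": 0,"y": 0,"z": 0.007,"ax": 0,"ay": 0,"az": 0,"jaw": -1},
  {"x": 0,"y": 0,"z": 0.007,"ax": 0,"ay": 0,"az": 0,"jaw": -1},
  {"x": 0,"y": 0,"z": 0.007,"ax": 0,"ay": 0,"az": 0,"jaw": -1},
  {"x": 0,"y": 0,"z": 0.007,"ax": 0,"ay": 0,"az": 0,"jaw": -1},
])

```text
time: 33.25
tool_pos: [440.2, -173.5, 34.1]
tcp_rot: [3.141, -0.139, 1.634]
contact_force: [-3.0, 0.5, 11.7]
grip_width: 48.6
finger_force: 30.0
```

```bash
cp cL.json cmd.json; python3 - <<'E'
from h import *
force(3);o=bot.get_obs();print(o["tool_pos"],load()[0],o["tcp_rot"],o["time"])
E
cp cmd.json c1.json; python3 nxt.py C 3 0.007
```

```text
F [-2.62  0.34 11.31] se [0.2  0.25 0.33]
[ 440.19453842 -173.46500211   34.14125506] [ 439.88325479 -173.30331947   34.26898378] [ 3.140976   -0.13912755  1.63428883] 33.4
[0.035, -0.0, -0.248, 0.0, 0.0, 0.0] jaw 0.43 
[0.07, -0.0, -0.495, 0.0, 0.0, 0.0] jaw 0.43 
[0.408, 0.439, -0.396, -0.498, -0.082, -0.048] jaw 0.43 
descend
[-0.009, 0.0, 0.175, -0.0, 0.0, 0.0] jaw 0.43 
[-0.014, 0.0, 0.275, -0.0, 0.0, 0.0] jaw 0.43 
[-0.018, 0.0, 0.35, -0.0, 0.0, 0.0] jaw 0.43 
lift
[0.002, 0.0, -0.05, -0.0, 0.0, 0.0] jaw -1.0 
[0.005, 0.0, -0.1, -0.0, 0.0, 0.0] jaw -1.0 
[0.01, 0.0, -0.2, -0.0, 0.0, 0.0] jaw -1.0 
[0.018, 0.0, -0.35, -0.0, 0.0, 0.0] jaw -1.0 
[np.float64(0.356317937703454), np.float64(0.4652248805180177)]
```

Request:
send_rows([
  {"x": 0,"y": 0,"z": 0,"ax": 0,"ay": 0,"az": 0,"jaw": 0.43},
  {"x": 0,"y": 0,"z": 0,"ax": 0,"ay": 0,"az": 0,"jaw": 0.43},
  {"x": 0,"y": 0,"z": 0,"ax": 0,"ay": 0,"az": 0,"jaw": 0.43},
  {"x": 0.035,"y": 0,"z": -0.248,"ax": 0,"ay": 0,"az": 0,"jaw": 0.43},
  {"x": 0.07,"y": 0,"z": -0.495,"ax": 0,"ay": 0,"az": 0,"jaw": 0.43},
  {"x": 0.408,"y": 0.439,"z": -0.396,"ax": -0.498,"ay": -0.082,"az": -0.048,"jaw": 0.43},
  {"x": 0.408,"y": 0.439,"z": -0.396,"ax": -0.498,"ay": -0.082,"az": -0.048,"jaw": 0.43},
  {"x": 0.408,"y": 0.439,"z": -0.396,"ax": -0.498,"ay": -0.082,"az": -0.048,"jaw": 0.43},
  {"x": 0.408,"y": 0.439,"z": -0.396,"ax": -0.498,"ay": -0.082,"az": -0.048,"jaw": 0.43},
  {"x": 0.408,"y": 0.439,"z": -0.396,"ax": -0.498,"ay": -0.082,"az": -0.048,"jaw": 0.43},
])

```text
time: 34.65
tool_pos: [522.4, -97.6, 122.2]
tcp_rot: [2.619, -0.046, 1.66]
contact_force: [1.0, 0.0, -0.3]
grip_width: 65.7
finger_force: 0.0
```

```bash
python3 - <<'E'
from h import *
o=bot.get_obs();print(o["tool_pos"],o["tcp_rot"],tubp("C",70,3)[0],(RT*phi(3)).as_euler("xyz"),o["grip_width"])
E
```

```text
[522.44459363 -97.60130582 122.24488902] [ 2.61899161 -0.04614398  1.65976318] [523.16855519 -97.89480504 122.62606762] [ 2.61739984 -0.0453398   1.65999422] 65.74252841298511
```

Request:
send_rows([
  {"x": -0.009,"y": 0,"z": 0.175,"ax": 0,"ay": 0,"az": 0,"jaw": 0.43},
  {"x": -0.014,"y": 0,"z": 0.275,"ax": 0,"ay": 0,"az": 0,"jaw": 0.43},
  {"x": -0.018,"y": 0,"z": 0.35,"ax": 0,"ay": 0,"az": 0,"jaw": 0.43},
  {"x": -0.018,"y": 0,"z": 0.35,"ax": 0,"ay": 0,"az": 0,"jaw": 0.43},
  {"x": -0.018,"y": 0,"z": 0.35,"ax": 0,"ay": 0,"az": 0,"jaw": -1},
  {"x": -0.018,"y": 0,"z": 0.35,"ax": 0,"ay": 0,"az": 0,"jaw": -1},
  {"x": -0.018,"y": 0,"z": 0.35,"ax": 0,"ay": 0,"az": 0,"jaw": -1},
  {"x": -0.018,"y": 0,"z": 0.35,"ax": 0,"ay": 0,"az": 0,"jaw": -1},
  {"x": -0.018,"y": 0,"z": 0.35,"ax": 0,"ay": 0,"az": 0,"jaw": -1},
  {"x": -0.018,"y": 0,"z": 0.35,"ax": 0,"ay": 0,"az": 0,"jaw": -1},
])

```text
time: 35.9
tool_pos: [558.2, -95.8, 62.5]
tcp_rot: [2.617, -0.045, 1.66]
contact_force: [-4.2, 0.2, 6.2]
grip_width: 49.0
finger_force: 30.0
```

Request:
send_rows([
  {"x": 0.002,"y": 0,"z": -0.05,"ax": 0,"ay": 0,"az": 0,"jaw": -1},
  {"x": 0.005,"y": 0,"z": -0.1,"ax": 0,"ay": 0,"az": 0,"jaw": -1},
  {"x": 0.01,"y": 0,"z": -0.2,"ax": 0,"ay": 0,"az": 0,"jaw": -1},
  {"x": 0.018,"y": 0,"z": -0.35,"ax": 0,"ay": 0,"az": 0,"jaw": -1},
  {"x": 0.018,"y": 0,"z": -0.35,"ax": 0,"ay": 0,"az": 0,"jaw": -1},
  {"x": 0.018,"y": 0,"z": -0.35,"ax": 0,"ay": 0,"az": 0,"jaw": -1},
  {"x": 0.018,"y": 0,"z": -0.35,"ax": 0,"ay": 0,"az": 0,"jaw": -1},
  {"x": 0.018,"y": 0,"z": -0.35,"ax": 0,"ay": 0,"az": 0,"jaw": -1},
  {"x": 0.018,"y": 0,"z": -0.35,"ax": 0,"ay": 0,"az": 0,"jaw": -1},
  {"x": 0.018,"y": 0,"z": -0.35,"ax": 0,"ay": 0,"az": 0,"jaw": -1},
])

```text
time: 37.15
tool_pos: [523.2, -97.9, 122.5]
tcp_rot: [2.618, -0.045, 1.66]
contact_force: [0.3, -0.5, -2.1]
grip_width: 48.8
finger_force: 30.0
```

```bash
python3 - <<'E'
from h import *
force(6);o=bot.get_obs();print(o["tool_pos"],load()[0],o["time"],o["grip_width"])
plan([(*place(445,-100,110,3),0),(*place(440,-30,110,3),0)]);plan([(*place(435,14,z,3),0) for z in (70,12,4)])
E
```

```text
F [ 0.07  0.05 -2.71] se [0.15 0.17 0.22]
[523.19060155 -97.95715396 122.695167  ] [523.08936844 -97.90900298 122.65834791] 37.45 48.78153166214551
[0.033, -0.295, -0.269, 0.499, 0.0, 0.027] jaw -1.0 
[0.384, -0.297, -0.252, 0.499, 0.0, 0.027] jaw -1.0 
[0.21, -0.011, 0.211, 0.0, 0.0, -0.001] jaw -1.0 
[0.195, -0.011, 0.501, 0.0, 0.0, -0.001] jaw -1.0 
[0.193, -0.011, 0.541, 0.0, 0.0, -0.001] jaw -1.0
```

Tub C reads −2.71 N, so it is heavy and goes in the deep tray.

Request:
send_rows([
  {"x": 0.033,"y": -0.295,"z": -0.269,"ax": 0.499,"ay": 0,"az": 0.027,"jaw": -1},
  {"x": 0.033,"y": -0.295,"z": -0.269,"ax": 0.499,"ay": 0,"az": 0.027,"jaw": -1},
  {"x": 0.033,"y": -0.295,"z": -0.269,"ax": 0.499,"ay": 0,"az": 0.027,"jaw": -1},
  {"x": 0.033,"y": -0.295,"z": -0.269,"ax": 0.499,"ay": 0,"az": 0.027,"jaw": -1},
  {"x": 0.21,"y": -0.296,"z": -0.26,"ax": 0.499,"ay": 0,"az": 0.027,"jaw": -1},
  {"x": 0.384,"y": -0.297,"z": -0.252,"ax": 0.499,"ay": 0,"az": 0.027,"jaw": -1},
  {"x": 0.384,"y": -0.297,"z": -0.252,"ax": 0.499,"ay": 0,"az": 0.027,"jaw": -1},
  {"x": 0.384,"y": -0.297,"z": -0.252,"ax": 0.499,"ay": 0,"az": 0.027,"jaw": -1},
  {"x": 0.384,"y": -0.297,"z": -0.252,"ax": 0.499,"ay": 0,"az": 0.027,"jaw": -1},
  {"x": 0.384,"y": -0.297,"z": -0.252,"ax": 0.499,"ay": 0,"az": 0.027,"jaw": -1},
])

```text
time: 38.7
tool_pos: [440.1, -29.6, 140.0]
tcp_rot: [3.142, -0.052, 1.632]
contact_force: [-0.4, -0.1, -3.0]
grip_width: 48.3
finger_force: 30.0
```

Request:
send_rows([
  {"x": 0.21,"y": -0.011,"z": 0.1,"ax": 0,"ay": 0,"az": 0,"jaw": -1},
  {"x": 0.21,"y": -0.011,"z": 0.211,"ax": 0,"ay": 0,"az": 0,"jaw": -1},
  {"x": 0.21,"y": -0.011,"z": 0.211,"ax": 0,"ay": 0,"az": 0,"jaw": -1},
  {"x": 0.204,"y": -0.011,"z": 0.32,"ax": 0,"ay": 0,"az": 0,"jaw": -1},
  {"x": 0.199,"y": -0.011,"z": 0.43,"ax": 0,"ay": 0,"az": 0,"jaw": -1},
  {"x": 0.195,"y": -0.011,"z": 0.501,"ax": 0,"ay": 0,"az": 0,"jaw": -1},
  {"x": 0.194,"y": -0.011,"z": 0.527,"ax": 0,"ay": 0,"az": 0,"jaw": -1},
  {"x": 0.193,"y": -0.011,"z": 0.541,"ax": 0,"ay": 0,"az": 0,"jaw": -1},
  {"x": 0.193,"y": -0.011,"z": 0.541,"ax": 0,"ay": 0,"az": 0,"jaw": -1},
  {"x": 0.193,"y": -0.011,"z": 0.541,"ax": 0,"ay": 0,"az": 0,"jaw": -1},
])

```text
time: 39.95
tool_pos: [435.5, 14.9, 34.5]
tcp_rot: [3.141, -0.052, 1.633]
contact_force: [0.9, 0.3, -3.0]
grip_width: 49.1
finger_force: 30.0
```

Request:
send_rows([
  {"x": 0,"y": 0,"z": 0.003,"ax": 0,"ay": 0,"az": 0,"jaw": -1},
  {"x": 0,"y": 0,"z": 0.005,"ax": 0,"ay": 0,"az": 0,"jaw": -1},
  {"x": 0,"y": 0,"z": 0.006,"ax": 0,"ay": 0,"az": 0,"jaw": -1},
  {"x": 0,"y": 0,"z": 0.006,"ax": 0,"ay": 0,"az": 0,"jaw": -1},
  {"x": 0,"y": 0,"z": 0.006,"ax": 0,"ay": 0,"az": 0,"jaw": -1},
  {"x": 0,"y": 0,"z": 0.006,"ax": 0,"ay": 0,"az": 0,"jaw": -1},
  {"x": 0,"y": 0,"z": 0.006,"ax": 0,"ay": 0,"az": 0,"jaw": -1},
  {"x": 0,"y": 0,"z": 0.006,"ax": 0,"ay": 0,"az": 0,"jaw": -1},
  {"x": 0,"y": 0,"z": 0.006,"ax": 0,"ay": 0,"az": 0,"jaw": -1},
  {"x": 0,"y": 0,"z": 0.006,"ax": 0,"ay": 0,"az": 0,"jaw": -1},
])

```text
time: 41.2
tool_pos: [435.4, 15.1, 33.8]
tcp_rot: [3.14, -0.052, 1.633]
contact_force: [-3.7, 0.0, 10.3]
grip_width: 48.8
finger_force: 30.0
```

```bash
python3 - <<'E'
from h import *
force(3);o=bot.get_obs();p,R=load();print(o["tool_pos"],p,o["tcp_rot"],o["time"])
plan([(p+[0,0,60],R,66),(p+[0,0,150],R,66)])
E
```

```text
F [-3.25  0.39  9.94] se [0.27 0.05 0.25]
[435.37991957  15.07898682  33.82830085] [435.02716223  14.99411412  33.9395787 ] [ 3.14041858 -0.05214184  1.6334193 ] 41.35
[0.016, 0.0, -0.3, 0.0, 0.0, 0.0] jaw 0.43 
[0.039, 0.0, -0.749, 0.0, 0.0, 0.0] jaw 0.43
```

Request:
send_rows([
  {"x": 0,"y": 0,"z": 0,"ax": 0,"ay": 0,"az": 0,"jaw": 0.43},
  {"x": 0,"y": 0,"z": 0,"ax": 0,"ay": 0,"az": 0,"jaw": 0.43},
  {"x": 0,"y": 0,"z": 0,"ax": 0,"ay": 0,"az": 0,"jaw": 0.43},
  {"x": 0.008,"y": 0,"z": -0.15,"ax": 0,"ay": 0,"az": 0,"jaw": 0.43},
  {"x": 0.016,"y": 0,"z": -0.3,"ax": 0,"ay": 0,"az": 0,"jaw": 0.43},
  {"x": 0.028,"y": 0,"z": -0.55,"ax": 0,"ay": 0,"az": 0,"jaw": 0.43},
  {"x": 0.039,"y": 0,"z": -0.749,"ax": 0,"ay": 0,"az": 0,"jaw": 0.43},
  {"x": 0.039,"y": 0,"z": -0.749,"ax": 0,"ay": 0,"az": 0,"jaw": 0.43},
  {"x": 0.039,"y": 0,"z": -0.749,"ax": 0,"ay": 0,"az": 0,"jaw": 0.43},
  {"x": 0.039,"y": 0,"z": -0.749,"ax": 0,"ay": 0,"az": 0,"jaw": 0.43},
])

```text
time: 42.6
tool_pos: [434.3, 15.1, 181.5]
tcp_rot: [-3.139, -0.053, 1.633]
contact_force: [0.1, 0.7, -0.1]
grip_width: 65.8
finger_force: 0.0
```

```bash
python3 - <<'E'
from h import *
a,_=bot.capture("side");b,_=bot.capture("scene")
a=cv2.resize(a[150:340,200:370],(400,447));b=cv2.resize(b[160:290,140:365],(400,231));b=cv2.copyMakeBorder(b,0,216,0,0,cv2.BORDER_CONSTANT)
cv2.imwrite("pics/s7.png",np.hstack([a,b])[:,:,::-1])
E
```

```text
(no output)
```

View pics/s7.png

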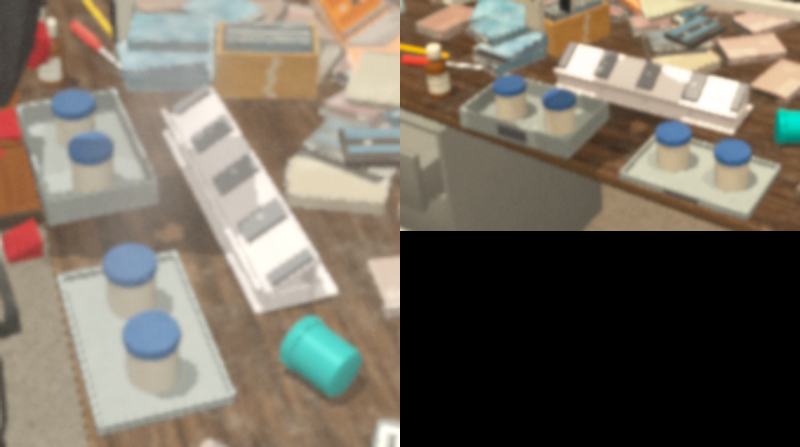

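All four tubs stand upright. The heavy pair is in the deep tray at (73,115) and (91,163), and the light pair is in the shallow tray at (130,280) and (152,350). The bottle and the turquoise look-alike haven't moved.

```bash
python3 -c "
from plant import bot
print(bot.close_job())"
```

```text
the job is handed in; nothing more can be done
None
```

The job is handed in: the two heavy tubs (about 2.7 N each) stand upright in the deep tray, the two light ones (about 0.6 N each) stand upright in the shallow tray, and neither the bottle nor the loose cassette case was touched.

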